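Refit the washed hopper on the filling depositor and test its dosing slide

ROBOT

A 6-joint arm with a two-finger parallel gripper is mounted at the origin on a cart in front of the work surface, level with it; the furniture and walls round the work are solid. World frame = base frame: x ahead of the robot, y to its left, z up, the work surface at z = 0. Lengths are in mm, angles in rad, forces in N, time in s.
With the tool pointing down it reaches from about 350 to 975 mm from the base axis. Payload 7.1 kg.
Tool frame: the origin (TCP) lies between the finger pads; the fingertips stand 19 mm ahead of it and the grasp point (between the pads) is the TCP; y points along the fingers, z is the direction in which the jaws open and shut, and the axes are right-handed (so a half turn about y gives the same grasp; the last joint's range is limited). The gripper opens to 88 mm and grips with 3 to 60 N. Pads are 20 mm wide; open, the fingers measure 115 mm over their backs; the gripper's body (75 mm by 178 mm) begins 61 mm behind the grasp point.
Start: joints at [1.297, 0.423, 1.63, -0, 1.089, -0.019], TCP at [157.501, 604.813, 241.675] pointing down, gripper open.
Joint ranges: [-3, 3], [-0.9, 2.11], [0.09, 2.58], [-1.31, 4.45], [0.11, 2.69], [-2.54, 2.54]. Speed limits (rad/s): [2.39, 2.39, 3.01, 3.14, 3.14, 3.14].

INTERFACE

Orientations are given as a rotation vector (axis times angle).
In Python, from workcell import ctrl gives the robot as it stands.
- The arm moves only by the tool servo_tool, never from a script. Its argument "moves" is text: rows parted by semicolons, each of 6 numbers parted by spaces: the shift along the world's x, y, z in m, then the turn, a rotation vector about the world's x, y, z in degrees. A call has 1 to 8 rows; each row is the pose to reach, as a shift and turn from the pose commanded when the call began; what a row does not reach only later rows make up. A row lasts 1/8 s, in which the tool goes at most 62.5 mm and 10.7 degrees, less where a joint would pass 70% of its speed; a pose out of reach is approached as far as the arm can. A call with a gripper value outside its range is refused whole. "hand" is the closure in counts, from 0 (fully open) to 255 (shut), set as the call begins (left out, the last holds). The fingers move at their own pace and stop on an object; the grip force is fixed at half the most. Time passes only in rows, so rows that repeat a pose let the fingers close. It gives the time, the measured TCP pose, the force and the opening at its end, in the units of the state.
- ctrl.get_obs(): the state, without advancing time (a new reading comes with each control period).
- ctrl.get_image(name): name is "scene" or "top" or "wrist"; returns a dict with "pixels" (480x640x3 uint8, red, green, blue), "depth" (480x640 float32, mm along the optical axis (not along the pixel's ray), 0 where there is no reading), "vertical_fov" (degrees; the focal length in pixels is half the picture's height over the tangent of half this angle, whatever the lens; pixels are square), "cx", "cy" (the principal point, pixels), "k1" (the pictures are not rectified: a ray, as slopes to the right and down, at radius r is drawn at 1 + k1 r^2 times it, then the intrinsics apply), "xyz" and "attitude" of the camera in the world; the wrist camera has in their place "T_tool_cam" (4x4, takes a point from camera to tool coordinates, whose origin is the TCP and whose axes are the tool frame's). Camera axes: x right, y up, looking along -z (the intrinsics and any distortion apply to the point x, -y, -z); pixel columns grow to the right and rows downward; lengths in mm; the calibration is good to about 2 mm. A picture is of the moment at which its call begins: read the wrist's pose just before it.
- ctrl.close_job(): hands the job in, once; it reports no verdict.
The state is a dict: "t": time; "qpos": joint angles; "qvel": joint speeds; "joint_torque": joint torques, N m; "ee_pos": TCP position; "orientation": TCP orientation; "ft_force": force on the tool from outside, world axes, zero at the start; "moment": the same for the moment, N m; "width": finger opening in mm.
Only numpy, scipy, OpenCV 4.12 (cv2) and the standard library are available. Lean on these libraries where they do the work, as an engineer would, in place of code of your own. Each camera call takes 0.05 s, during which the arm holds its last target.

TASK

Take the washed steel hopper off the sloping drying rack and seat it on the filling machine, green mark over green mark, so that both pegs pass through its flange and it sits flat, fully down on the deck; lower it gently, without dropping or slamming it. Then test the dosing slide: pull its black grip straight out of the machine until the red band on the rod is about half out of the housing, hold it there for a full second, and let it spring fully home. Do not pull the slide before the hopper is seated, leave the hopper seated, and do not knock the other things on the table about.

Things in the scene. Friction and masses are not known exactly. Their poses are not given: they have to be found in the camera images.
- hopper_handle (a point): centre of the handle bar of the loose steel hopper (0.35 to 0.6 kg). The bar: black box section along the hopper's y, 96 mm long, 14 mm thick (x), 18 mm high (z), green sleeve near its +y end. z is the hopper's own upright axis, leaning with it on the rack. Under the bar is the open bowl, outer radius 45 mm at its rim, which lies 35 mm below the bar's centre
- hopper_foot (a point): centre of the underside of the hopper's flat flange (100 x 140 x 12 mm in x, y, z), 115 mm below the handle bar's centre along the hopper's z; same axes. Two holes go through the flange: 19.5 mm wide at y = +52 mm (beside the green mark) and 13.5 mm wide at y = -52 mm. Centre of mass on the z axis, about 45 mm up
- hopper_large_hole (a point): centre of the large hole of the flange, at its underside: hopper_foot shifted 52 mm along the hopper's +y
- seat (a point): centre of the fixed machine's flat steel deck, 50 mm above the table, where hopper_foot must come to lie, axes matching. z is up; the dosing slide comes out towards -x; y runs along the pegs. Two steel pegs, 22 mm tall with coned tips: 16 mm thick at y = +52 mm (beside the green mark), 10 mm thick at y = -52 mm, so the hopper fits only one way round
- machine: the white filling machine, fixed; origin on the table 50 mm under seat, axes as seat. Housing 140 mm (x, -70 to +70) by 160 mm (y), deck 50 mm high; behind the deck a motor column 140 mm high stands from x = +65 to +131 mm, 130 mm wide
- seat_thick_peg (a point): foot of the 16 mm peg, on the deck: seat shifted 52 mm along its +y
- slide_grip (a point): gripping point on the dosing slide: an upright black plate 14 mm thick (machine's y), 28 mm long (x), from 34 to 86 mm above the table. The point is in its middle, 64 mm above the table, 125 mm to -x of seat when home; it moves with the slide, axes as seat. Pull level along -x. The slide's rod runs 28 mm above the table
- dosing_slide (a joint): how far the dosing slide is pulled out of the housing, in m: 0 fully home, 0.060 its stop. A spring draws it home, about 3 N at 0 and 8 N at 0.035. A red band 10 mm wide on the rod begins to show at 0.030 and is fully out at 0.040; half out is 0.035
- rack_bed (a point): centre of the sloping bed of the fixed steel drying rack, 56 mm above the table. Axes are the rack's: z up, -x the low side. Bed 190 mm wide (y), 126 mm along its 32 degree slope, with a 14 mm ledge at the low edge. The hopper stands on the bed, flange against the ledge, so it leans 32 degrees towards the rack's -x, its y along the rack's y
- spray: bystander: spray bottle with trigger, 56 x 120 x 272 mm tall, standing between rack and machine, origin at the centre of its underside, its long side along its y
- cake_a: bystander: moon cake, 75 mm across, 32 mm tall, on the near side of the table, origin at its underside
- tape: bystander: brown tape roll lying flat, 103 mm across, 49 mm tall, at one side of the work, origin at its underside
- stamp: bystander: black self-inking stamp, 36 x 62 x 97 mm tall, standing between rack and machine, origin at its underside
- cake_c: bystander: moon cake, 73 mm across, 33 mm tall, at one side of the work, origin at its underside

How it is judged (in metres and radians):
On the way, in this order (a step that is already met when the one before it is completed fails the run):
1. the hopper is lifted off the drying rack (distance between hopper_foot and rack_bed above 0.08 m), for 0.1 s.
2. the hopper is seated on both pegs, flat on the deck (horizontal distance between hopper_foot and seat below 0.004 m and z of hopper_foot in the frame of seat below 0.003 m and angle between hopper_foot's own z axis and vertical below 0.035 rad and horizontal distance between hopper_large_hole and seat_thick_peg below 0.005 m), for 0.3 s.
3. the dosing slide is held with the red band partly out of the housing, the hopper still seated (all of step 2 and value of joint dosing_slide between 0.03 and 0.04 m), for 0.7 s.
At the end, for the whole second after the job is handed in: Hopper at rest on the deck: foot centre within 4 mm of the deck centre and under 3 mm above it, upright within 2 degrees, large hole within 5 mm of the thick peg; slide within 2 mm of home, after being held 30 to 40 mm out for 0.7 s (all of step 2 and value of joint dosing_slide below 0.002 m and linear speed of hopper below 0.02 m/s); the robot touches nothing.
It fails at once if the slide was pulled out more than 10 mm with the hopper not seated (value of joint dosing_slide above 0.01 m and not (horizontal distance between hopper_foot and seat below 0.004 m and z of hopper_foot in the frame of seat below 0.003 m and angle between hopper_foot's own z axis and vertical below 0.035 rad and horizontal distance between hopper_large_hole and seat_thick_peg below 0.005 m)).
It fails at once if the hopper was dropped or slammed onto the machine (faster than 0.35 m/s within 20 mm of the deck) (horizontal distance between hopper_foot and seat below 0.03 m and z of hopper_foot in the frame of seat below 0.02 m and linear speed of hopper above 0.35 m/s).
It fails at once if a bystander (bottle, cake, tape or stamp) was knocked more than 30 mm out of place (distance of any of spray, cake_a, cake_c, tape, stamp from where it was at the start of the episode above 0.03 m).
It also fails if it takes over 67 s, if anything falls off the work surface, if the arm or the gripper's body presses on something with over 40 N, if the wrist force passes 120 N, or if a joint passes its speed limit or range.

## Working session

There is one attempt and no reset: what is moved stays moved. The work goes in short steps, Python scripts to look and compute and a tool call to move; the robot and the scene stay as the last step left them, time stands still between calls to the robot, and variables do not carry over. Pictures are saved under pics/ and viewed, and the job is handed in when it is done.

Besides the shell and the picture viewer there is one more tool, called after ">>>" in YAML: its name, and indented under it one key for each argument. servo_tool: Moves the arm, as the interface text tells. Its arguments: {"type":"object","properties":{"moves":{"type":"string"},"hand":{"type":"number"}},"required":["moves"]}

```bash
ls; mkdir -p pics
cat > h.py <<'E'
import numpy as np, cv2, pickle
from scipy.spatial.transform import Rotation as R
E
python3 - <<'E'
from workcell import ctrl
import cv2,pickle
o=ctrl.get_obs(); print(o)
for n in ("scene","top","wrist"):
    o=ctrl.get_obs()
    im=ctrl.get_image(n); im['obs']=o
    pickle.dump(im,open(f'{n}0.pkl','wb'))
    cv2.imwrite(f'pics/{n}0.png',im['pixels'][:,:,::-1])
    print(n,{k:v for k,v in im.items() if k not in('pixels','depth','obs')}, (im['depth']>0).mean())
E
```

```text
pics
{'t': 0.0, 'qpos': array([ 1.29703658e+00,  4.23801920e-01,  1.63067016e+00, -1.42283040e-05,
        1.08861796e+00, -1.89642562e-02]), 'qvel': array([ 9.90797009e-04, -1.57532555e-04, -6.29908063e-05,  8.40932303e-04,
        8.31528598e-04, -5.52940177e-04]), 'joint_torque': array([ 3.25545725e-04, -5.44631982e+01, -2.73657399e+01,  6.43350673e-02,
        2.28918577e-02, -1.13746294e-04]), 'ee_pos': array([157.34577483, 604.33100703, 240.93378015]), 'orientation': array([-1.56301118,  0.20021571, -0.19989148]), 'ft_force': array([-0.46277713,  0.18262441, -0.04343813]), 'moment': array([0.00671784, 0.02359   , 0.04983639]), 'width': 87.80207779613097}
scene {'vertical_fov': 44.4479147197709, 'cx': 319.2922534002153, 'cy': 245.272291226913, 'k1': -0.15148251071659868, 'xyz': array([-561.60443323, 1232.19535841, 1093.33188971]), 'attitude': array([ 0.47652404, -1.22979836, -2.1461119 ])} 0.78689453125
top {'vertical_fov': 50.56842394985932, 'cx': 322.9150816916346, 'cy': 243.81438208438567, 'k1': 0.029389873847198687, 'xyz': array([ 265.1292243 ,    5.8668199 , 1660.22926555]), 'attitude': array([ 0.15079198, -0.14205708, -1.57504407])} 0.995673828125
wrist {'vertical_fov': 67.92497630866349, 'cx': 321.33876462875156, 'cy': 238.2964220018688, 'k1': -0.026661955946035577, 'T_tool_cam': array([[ 2.04002996e-04, -9.61213943e-01, -2.75803759e-01,
        -7.49998646e+01],
       [ 2.65677112e-04,  2.75803807e-01, -9.61213915e-01,
        -1.42644823e+02],
       [ 9.99999944e-01,  1.22815772e-04,  3.11637347e-04,
         4.54587400e-01],
       [ 0.00000000e+00,  0.00000000e+00,  0.00000000e+00,
         1.00000000e+00]])} 0.996162109375
```

View pics/scene0.png

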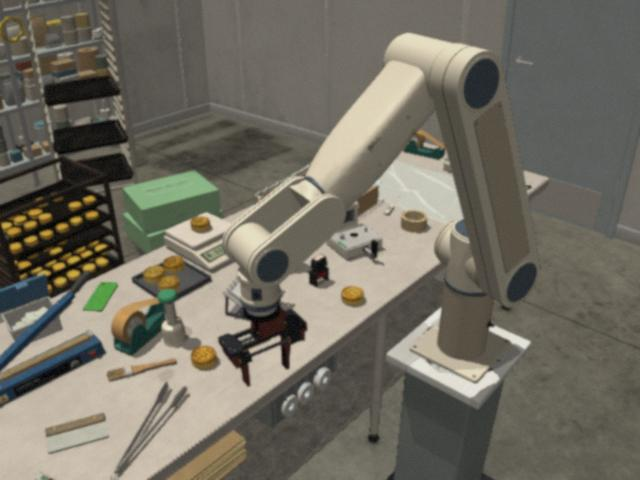

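View pics/top0.png

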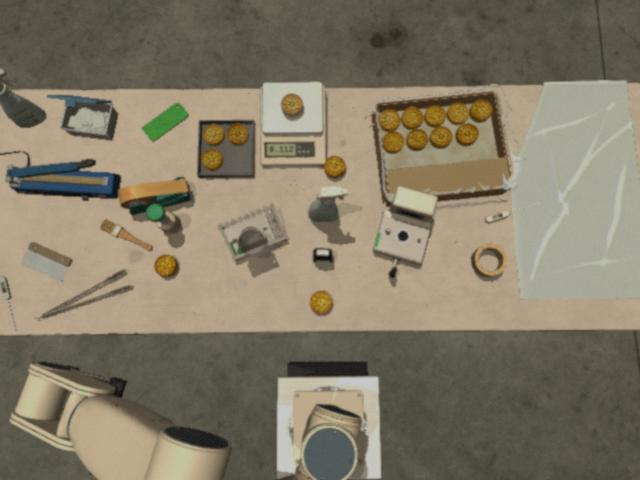

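View pics/wrist0.png

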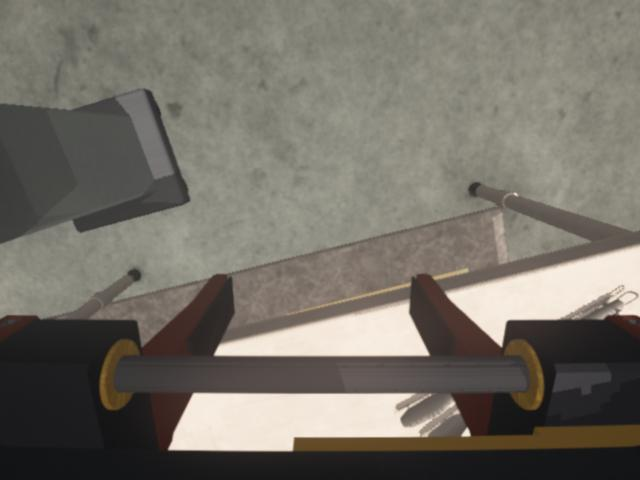

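The scene and top views show the rack with the hopper at about (252,235) in the top picture, the machine at (403,235) with a green mark on its left edge, the spray at (328,205), the stamp at (322,255), cake_a at (321,302) and the tape at (490,260). The wrist view shows only the floor and the table edge. I'll zoom the top view next.

```bash
cat > h.py <<'E'
import numpy as np, cv2, pickle
from scipy.spatial.transform import Rotation as R
def intr(im):
    f=240/np.tan(np.radians(im['vertical_fov'])/2); return f,im['cx'],im['cy'],im['k1']
def campose(im):
    if 'xyz' in im: return R.from_rotvec(im['attitude']).as_matrix(), np.array(im['xyz'])
    T=im['T_tool_cam']; o=im['obs']; Rt=R.from_rotvec(o['orientation']).as_matrix()
    return Rt@T[:3,:3], Rt@T[:3,3]+o['ee_pos']
def rays(im,uv):
    uv=np.atleast_2d(np.array(uv,float)); f,cx,cy,k=intr(im)
    K=np.array([[f,0,cx],[0,f,cy],[0,0,1]]); 
    p=cv2.undistortPoints(uv.reshape(-1,1,2),K,np.array([k,0,0,0,0.])).reshape(-1,2)
    d=np.c_[p[:,0],-p[:,1],-np.ones(len(p))]
    Rm,c=campose(im); return c,d@Rm.T
def onz(im,uv,z):
    c,d=rays(im,uv); return c+d*((z-c[2])/d[:,2])[:,None]
def proj(im,P):
    P=np.atleast_2d(P).astype(float); Rm,c=campose(im); q=(P-c)@Rm; f,cx,cy,k=intr(im)
    x=q[:,0]/-q[:,2]; y=-q[:,1]/-q[:,2]; s=1+k*(x*x+y*y); return np.c_[cx+f*x*s,cy+f*y*s]
def withdepth(im,uv):
    uv=np.atleast_2d(uv); c,d=rays(im,uv); z=im['depth'][np.round(uv[:,1]).astype(int),np.round(uv[:,0]).astype(int)]
    return c+d*z[:,None]
def grab(ctrl,name,tag):
    o=ctrl.get_obs(); im=ctrl.get_image(name); im['obs']=o
    pickle.dump(im,open(f'{tag}.pkl','wb')); cv2.imwrite(f'pics/{tag}.png',im['pixels'][:,:,::-1]); return im
def load(t): return pickle.load(open(f'{t}.pkl','rb'))
E
python3 - <<'E'
from h import *
im=load('top0')
p=im['pixels'][:,:,::-1]
a=cv2.resize(p[195:275,210:300],None,fx=6,fy=6,interpolation=cv2.INTER_CUBIC)
b=cv2.resize(p[180:290,365:440],None,fx=5,fy=5,interpolation=cv2.INTER_CUBIC)
cv2.imwrite('pics/za.png',a);cv2.imwrite('pics/zb.png',b)
for uv in [(250,235),(403,235)]: print(withdepth(im,[uv]),onz(im,[uv],50))
E
```

```text
[[596.12015916 246.48030899  68.37381451]] [[599.94058522 249.25756343  50.        ]]
[[ 594.97248469 -245.36503527   50.18502302]] [[ 595.01038961 -245.39390633   50.        ]]
```

View pics/za.png

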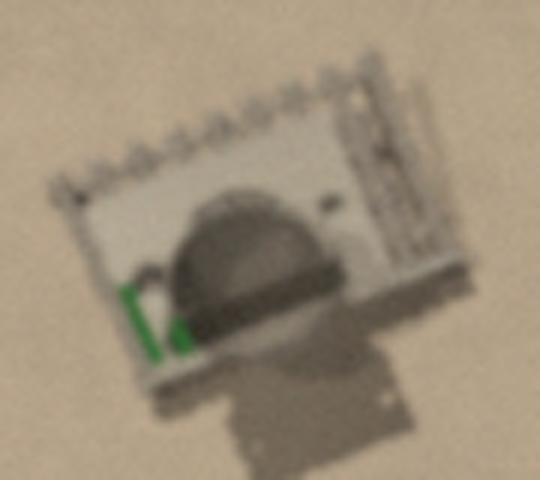

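View pics/zb.png

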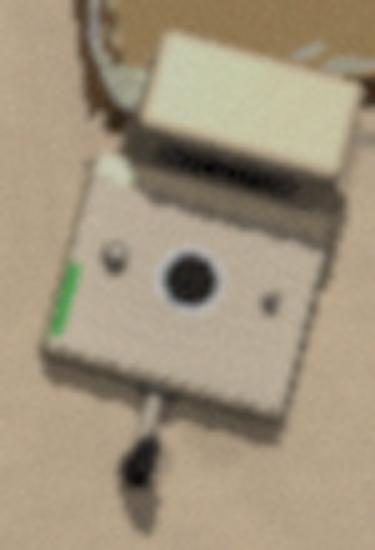

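The zoomed crops show the hopper leaning towards the robot, with its green sleeve at the left end of the bar. The machine's two pegs and the deck hole are clear too.

Run:
```python
from h import *
im=load('top0')
A=lambda x,y:(x/6+210-.4,y/6+195-.4); B=lambda x,y:(x/5+365-.4,y/5+180-.4)
print('deck hole',onz(im,[B(189,280)],50), 'pegs',onz(im,[B(117,255),B(273,300)],65), 'grip',onz(im,[B(140,462)],86))
print('front edge',onz(im,[B(45,345),B(280,412)],50))
print('bar ends',withdepth(im,[A(200,335),A(335,275)]),im['depth'][int(195+335/6)-1:int(195+335/6)+2,int(210+200/6)-1:int(210+200/6)+3])
print('sleeve',withdepth(im,[A(182,337)]))
print('bed',withdepth(im,[A(110,210),A(320,140),A(380,250),A(130,300)]))
print('objs',withdepth(im,[(323,208),(335,190),(322,255),(321,302),(490,243),(335,166)]))
o=im['obs'] if 'obs' in im else None
M=R.from_rotvec(o['orientation']).as_matrix(); print(M.round(3))
```

```text
deck hole [[ 593.05253982 -243.38680107   50.        ]] pegs [[ 606.82092168 -195.6125117    65.        ]
 [ 576.42575305 -294.07252506   65.        ]] grip [[ 470.30935333 -202.9868155    86.        ]]
front edge [[ 551.32053139 -149.36213084   50.        ]
 [ 506.3743337  -298.15650072   50.        ]]
bar ends [[529.60315625 252.57100588 162.38648089]
 [558.79219374 185.20823278 165.7113971 ]] [[1519.904  1529.1637 1521.0454 1518.5494]
 [1525.8729 1522.047  1529.2266 1532.125 ]
 [1528.7736 1522.9287 1529.8407 1529.7546]]
sleeve [[529.06596041 261.90036271 160.18650547]]
bed [[610.53016002 313.96672367  86.41052385]
 [647.41491673 203.55156358  86.53689114]
 [595.32555821 175.15082934  48.54015125]
 [565.93037472 306.09302061  65.84159934]]
objs [[ 661.86072363   11.82105532  148.38657237]
 [ 682.16287635  -23.18098087  270.40961407]
 [ 524.84260794   16.47535366   93.5435982 ]
 [ 383.2465494    21.36331847   30.05446636]
 [ 574.58377975 -537.80661058    3.88613594]
 [ 835.77001626  -29.14929977   36.15841076]]
[[ 0.968 -0.     0.252]
 [-0.252 -0.001  0.968]
 [-0.    -1.    -0.001]]
```

>>> servo_tool:
  moves: "0.04 -0.04 0.04 0 0 -8;0.08 -0.085 0.08 0 0 -16;0.12 -0.13 0.11 0 0 -24;0.16 -0.17 0.13 0 0 -32;0.2 -0.215 0.15 0 0 -40;0.24 -0.26 0.16 0 0 -48;0.28 -0.3 0.16 0 0 -52;0.32 -0.345 0.16 0 0 -52"

```text
t: 1.15
ee_pos: [472.5, 265.1, 402.0]
orientation: [-1.374, 0.903, -0.904]
ft_force: [0.7, -0.4, 0.2]
width: 87.8
```

>>> servo_tool:
  moves: "0.04 -0.045 0 0 0 0;0.08 -0.09 0 0 0 0;0.09 -0.1 0 0 0 0;0.09 -0.1 0 0 0 0"

```text
t: 1.65
ee_pos: [561.3, 166.3, 401.1]
orientation: [-1.375, 0.905, -0.904]
ft_force: [-0.3, 0.7, -0.8]
width: 87.7
```

Run:
```python
from h import *
from workcell import ctrl
im=grab(ctrl,'wrist','w1'); o=im['obs']; print(o['t'],o['ee_pos'],o['ft_force'],o['qpos']); print(R.from_rotvec(o['orientation']).as_matrix().round(3))
grab(ctrl,'scene','s1')
```

```text
1.65 [561.31477961 166.32906993 401.09080857] [-0.26449954  0.73620766 -0.82545793] [ 2.67528104e-01  2.23583132e-01  1.54169407e+00  4.54709177e-04
  1.37741144e+00 -1.39400035e-01]
[[ 0.396 -0.001  0.918]
 [-0.918  0.     0.396]
 [-0.001 -1.    -0.001]]
```

View pics/w1.png

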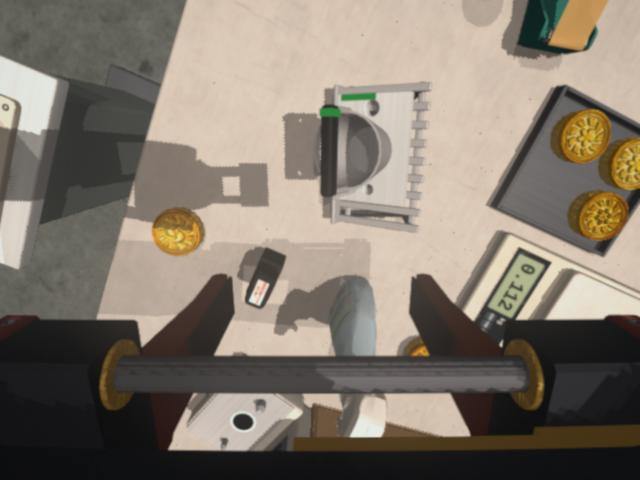

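View pics/s1.png

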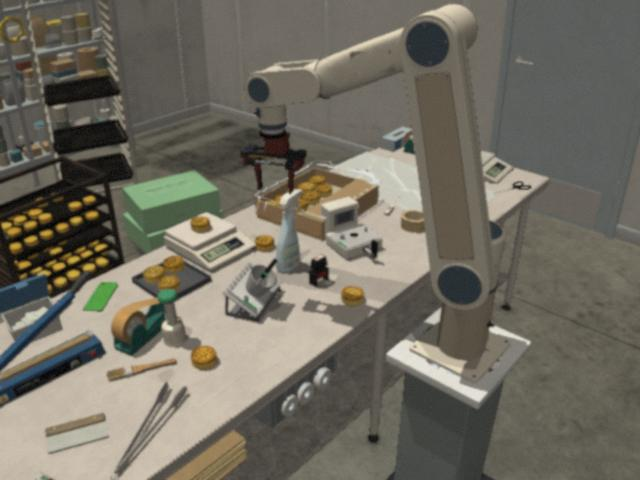

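The wrist picture shows the bar from (330,105) to (329,196), with the green sleeve at (330,112), the flange's green mark at (357,97) and the large hole at (374,107). The stamp is at (265,278) and the spray at (352,315). I'll measure the bar by mask and depth, then take a second view from another place.

```bash
cat > meas.py <<'E'
from h import *
def bar(im,box):
    x0,x1,y0,y1=box
    p=im['pixels'].astype(int); hsv=cv2.cvtColor(im['pixels'],cv2.COLOR_RGB2HSV)
    dark=(p.max(2)<60); green=(hsv[...,0]>45)&(hsv[...,0]<80)&(hsv[...,1]>120)
    m=np.zeros(dark.shape,bool); m[y0:y1,x0:x1]=(dark|green)[y0:y1,x0:x1]
    n,l,st,ce=cv2.connectedComponentsWithStats(m.astype(np.uint8)); k=1+np.argmax(st[1:,4])
    mm=l==k
    c=max(cv2.findContours(mm.astype(np.uint8),cv2.RETR_EXTERNAL,cv2.CHAIN_APPROX_NONE)[0],key=cv2.contourArea)
    return mm,cv2.minAreaRect(c),green
E
python3 - <<'E'
from meas import *
im=load('w1'); mm,r,g=bar(im,(310,348,95,205)); print(r,mm.sum())
v,u=np.nonzero(cv2.erode(mm.astype(np.uint8),np.ones((3,3)))); P=withdepth(im,np.c_[u,v]); print(np.median(im['depth'][v,u]),np.percentile(P[:,2],[5,25,50,75,95]))
zm=np.median(P[:,2]); P=P[abs(P[:,2]-zm)<15]
c=P.mean(0);_,s,V=np.linalg.svd(P-c); print('bar c',c,'dir',V[0],np.degrees(np.arctan2(V[0][0],V[0][1])), 'ext',np.ptp((P-c)@V[0]),np.ptp(P@V[1]))
t=np.r_[np.argmin(v),np.argmax(v)]
print('ends',withdepth(im,[(330,107),(329,193)]),onz(im,[(330,104.5),(329,196.5)],165))
# bed plane
v,u=np.mgrid[110:190,390:410]; P=withdepth(im,np.c_[u.ravel(),v.ravel()]); c=P.mean(0);_,s,V=np.linalg.svd(P-c);print('flange?',c,V[2],s)
a=cv2.resize(im['pixels'][70:240,270:450,::-1],None,fx=4,fy=4,interpolation=cv2.INTER_CUBIC);cv2.imwrite('pics/w1z.png',a[:600])
# two views pegs/deck hole rough
E
```

```text
((325.5, 146.0), (56.0, 7.0), 90.0) 350
371.70123 [155.8905592  157.13277241 157.93564392 158.65314185 159.63799042]
bar c [536.86874631 233.06645133 157.85593635] dir [ 0.36873371 -0.92951396 -0.00626578] 158.36201103559182 ext 51.9692327677018 7.8781063071392055
ends [[528.43256716 265.89458572 159.02120758]
 [562.78529492 184.78590276 159.36842761]] [[527.54107782 267.60558435 165.        ]
 [563.84752221 182.09042809 165.        ]]
flange? [628.21064635 259.5557326   84.5970854 ] [0.86976995 0.44304447 0.21728285] [1441.48643436 1122.61766263  285.62175468]
```

View pics/w1z.png

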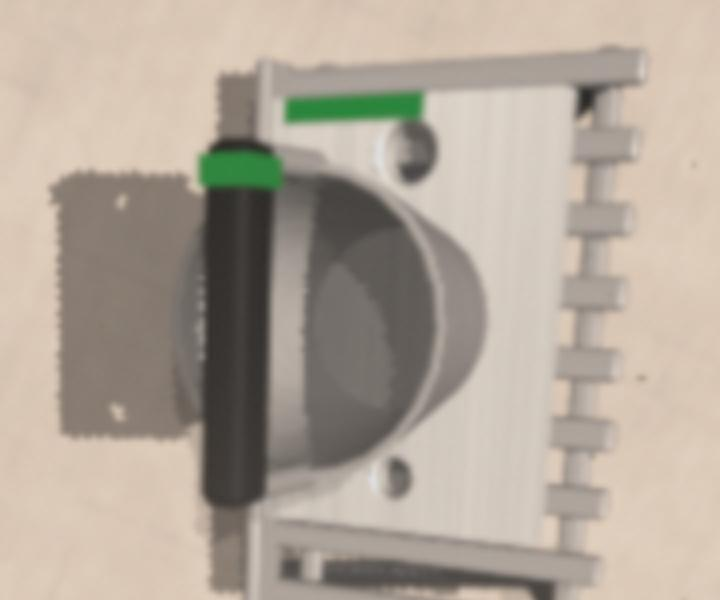

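>>> servo_tool:
  moves: "0 -0.06 0 0 0 -7;0 -0.12 0 0 0 -14;0 -0.18 0 0 0 -21;0 -0.24 0 0 0 -28;0 -0.3 0 0 0 -35;-0.01 -0.36 0 0 0 -39;-0.02 -0.42 0 0 0 -39;-0.02 -0.46 0 0 0 -39"

```text
t: 2.75
ee_pos: [540.9, -293.7, 402.0]
orientation: [-1.068, 1.406, -1.406]
ft_force: [1.1, 0.7, -0.3]
width: 87.6
```

>>> servo_tool:
  moves: "0 0 0 0 0 0;0 0 0 0 0 0"

```text
t: 3.0
ee_pos: [541.6, -291.5, 401.6]
orientation: [-1.068, 1.406, -1.405]
ft_force: [0.6, 0.1, -0.0]
width: 87.8
```

Run:
```python
from h import *
from workcell import ctrl
im=grab(ctrl,'wrist','w2'); o=im['obs']; print(o['t'],o['ee_pos'],o['ft_force'],o['qpos']); print(R.from_rotvec(o['orientation']).as_matrix().round(3))
```

```text
3.0 [ 541.56829746 -291.53843073  401.60365285] [ 0.55665094  0.05001189 -0.03608242] [-5.13437845e-01  2.72718056e-01  1.47674489e+00  5.48434617e-04
  1.39262401e+00 -2.42797937e-01]
[[-0.267 -0.     0.964]
 [-0.964  0.001 -0.267]
 [-0.001 -1.    -0.   ]]
```

View pics/w2.png

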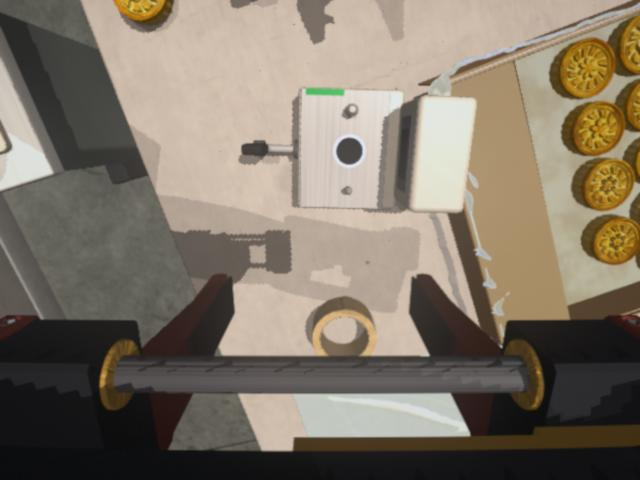

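The wrist picture shows the machine: pegs at (351,110) and (347,190), deck hole at (349,150), the slide's grip at (254,149) and the green mark at (325,92). The tape at (345,333) lies well clear.

Run:
```python
from h import *
im=load('w2')
a=cv2.resize(im['pixels'][75:225,230:410,::-1],None,fx=4,fy=4,interpolation=cv2.INTER_CUBIC);cv2.imwrite('pics/w2z.png',a[:600])
g=im['pixels'].max(2).astype(int)
m=(g[130:170,330:370]<110).astype(np.uint8); c=max(cv2.findContours(m,0,1)[0],key=cv2.contourArea); e=cv2.fitEllipse(c); uv=np.array(e[0])+[330,130]; print(e,uv)
print('hole',onz(im,[uv],50),im['depth'][135:165,349].round(0)[[0,2,14,29]])
print('deck z', [withdepth(im,[q])[0].round(1) for q in [(320,130),(320,170),(370,130),(370,170)]])
print('peg rough',onz(im,[(351,110),(347,190)],70))
hsv=cv2.cvtColor(im['pixels'],cv2.COLOR_RGB2HSV); gr=(hsv[...,0]>45)&(hsv[...,0]<80)&(hsv[...,1]>120); v,u=np.nonzero(gr[80:110,300:350]);print('green',u.mean()+300,v.mean()+80,onz(im,[(u.mean()+300,v.mean()+80)],50))
```

```text
((18.970272064208984, 20.657958984375), (23.792930603027344, 24.75628662109375), 22.91680908203125) [348.97027206 150.65795898]
hole [[ 593.13200037 -246.41142299   50.        ]] [474. 475. 478. 484.]
deck z [array([ 562.6, -210.1,   49.6]), array([ 548.5, -260.9,   49.3]), array([ 626.8, -227.9,   50.2]), array([ 614.6, -279.2,   49.1])]
peg rough [[ 606.76173843 -197.56624459   70.        ]
 [ 576.70188369 -294.10861129   70.        ]]
green 323.875 91.34375 [[ 580.42007929 -165.05370116   50.        ]]
```

View pics/w2z.png

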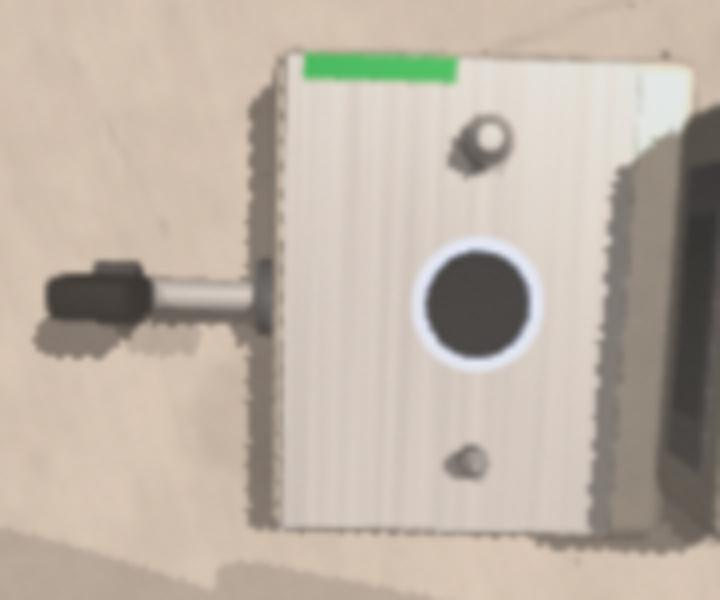

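Run:
```python
from h import *
im=load('w2')
p=onz(im,[(352.1,109.1),(348.3,190.1)],72); print(p, p.mean(0), np.linalg.norm(p[0]-p[1]), np.degrees(np.arctan2(*(p[0]-p[1])[:2])))
e=onz(im,[((458)/4+230-.4,80/4+75-.4),(300/4+230,525/4+75)],50);print(e)
# edge lines of deck: right/left edge dir
l=onz(im,[(285/4+230,60/4+75),(282/4+230,525/4+75)],50);print('front edge yaw',l,np.degrees(np.arctan2(*(l[0]-l[1])[:2])))
print('grip', onz(im,[(97/4+230,298/4+75)],86))
t=load('top0'); B=lambda x,y:(x/5+365-.4,y/5+180-.4)
print(onz(t,[B(117,250),B(273,298)],72))
for z in (60,66,72,78): pass
# triangulate hole+pegs between top and w2
def tri(ims,uvs):
    A=np.zeros((3,3));b=np.zeros(3)
    for im,uv in zip(ims,uvs):
        c,d=rays(im,[uv]); d=d[0]/np.linalg.norm(d); Q=np.eye(3)-np.outer(d,d);A+=Q;b+=Q@c
    return np.linalg.solve(A,b)
print(tri([im,t],[(348.97,150.66),B(189,280)]))
```

```text
[[ 608.16941835 -196.98353026   72.        ]
 [ 578.27390458 -294.37950738   72.        ]] [ 593.22166147 -245.68151882   72.        ] 101.8809015604415 17.063770605201622
[[ 604.67667762 -175.89231427   50.        ]
 [ 514.63188837 -303.69792021   50.        ]]
front edge yaw [[ 552.63394923 -155.62197127   50.        ]
 [ 508.52845413 -302.00206028   50.        ]] 16.76797555794357
grip [[ 477.04660825 -211.19302788   86.        ]]
[[ 608.5862346  -194.83332388   72.        ]
 [ 576.35530717 -292.81281349   72.        ]]
[ 594.46104614 -245.99162124   39.68440442]
```

Run:
```python
from h import *
im=load('w1')
e=onz(im,[(330,105.4),(328.2,196.2)],153); print(e,np.linalg.norm(e[0]-e[1]),e.mean(0))
yaw=np.degrees(np.arctan2(-(e[0]-e[1])[0],(e[0]-e[1])[1])); print(yaw)
ey=np.array([-np.sin(np.radians(yaw)),np.cos(np.radians(yaw)),0])
o=im2=load('w2')['obs']; M=R.from_rotvec(o['orientation'])
G=R.from_rotvec(ey*np.radians(-32))*R.from_euler('z',yaw,degrees=True) # hopper rot
Rh=G.as_matrix(); T=R.from_matrix(np.c_[-Rh[:,1],-Rh[:,2],Rh[:,0]])
print('turn deg',np.degrees((T*M.inv()).as_rotvec()))
t=e.mean(0)+Rh[:,2]*110; print('pre',t,(t-o['ee_pos'])/1000, Rh)
```

```text
[[527.74242404 267.79679148 153.        ]
 [563.90115172 180.33494633 153.        ]] 94.64157619395073 [545.82178788 224.0658689  153.        ]
22.46132073799291
turn deg [  1.93935243 -32.54288427  36.955175  ]
pre [491.95276927 201.79518423 246.28529058] [-0.04961553  0.49333361 -0.15531836] [[ 7.83713187e-01 -3.82059652e-01 -4.89718351e-01]
 [ 3.24004961e-01  9.24137664e-01 -2.02460770e-01]
 [ 5.29919264e-01  2.77555756e-17  8.48048096e-01]]
```

>>> servo_tool:
  moves: "-0.005 0.06 0 0.2 -4 4.6;-0.01 0.12 0 0.5 -8 9.2;-0.015 0.18 -0.02 0.7 -12 13.8;-0.02 0.24 -0.05 1 -16 18.5;-0.025 0.3 -0.08 1.2 -20 23;-0.035 0.36 -0.11 1.5 -25 28;-0.045 0.42 -0.14 1.7 -29 33;-0.05 0.475 -0.15 1.9 -32.5 37"

```text
t: 4.05
ee_pos: [490.6, 170.8, 254.5]
orientation: [-0.888, 0.592, -1.069]
ft_force: [0.6, 0.2, -0.6]
width: 87.7
```

>>> servo_tool:
  moves: "0 0.018 -0.005 0 0 0;0 0.018 -0.005 0 0 0;0 0.018 -0.005 0 0 0"

```text
t: 4.42
ee_pos: [492.6, 186.5, 250.7]
orientation: [-0.889, 0.594, -1.072]
ft_force: [0.7, 0.4, -0.6]
width: 87.5
```

Run:
```python
from h import *
from workcell import ctrl
im=grab(ctrl,'wrist','w3'); o=im['obs']; print(o['t'],o['ee_pos'],o['ft_force'],o['qpos']); print(R.from_rotvec(o['orientation']).as_matrix().round(3))
print(proj(im,[[545.8,224,153]]))
```

```text
4.425 [492.55992942 186.5259842  250.6700637 ] [ 0.71241098  0.44741219 -0.59650409] [ 0.31787566  0.09993437  2.18312945  0.13082494  0.30351771 -0.18819745]
[[ 0.382  0.49   0.783]
 [-0.924  0.202  0.324]
 [ 0.    -0.848  0.53 ]]
[[323.69975981 221.44541997]]
```

View pics/w3.png

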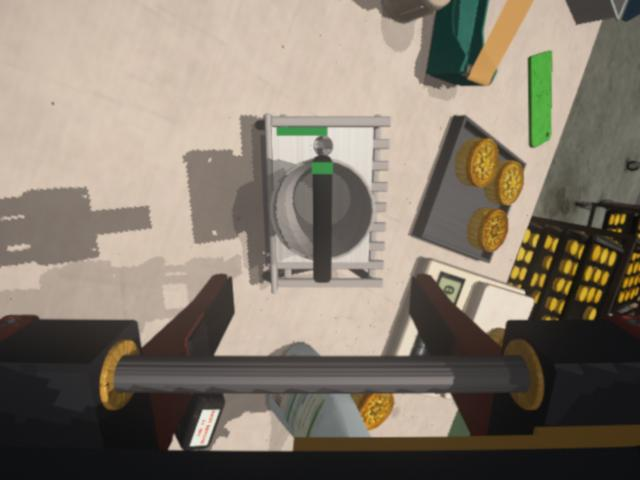

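The wrist picture, along the hopper's own axis, shows the bar from (322,157) to (322,282), centred under the bowl, with the sleeve at (322,169). It lines up with the predicted (323.7,221). I'll triangulate the bar ends.

```bash
cat >> h.py <<'E'
def tri(ims,uvs):
    A=np.zeros((3,3));b=np.zeros(3)
    for im,uv in zip(ims,uvs):
        c,d=rays(im,[uv]); d=d[0]/np.linalg.norm(d); Q=np.eye(3)-np.outer(d,d);A+=Q;b+=Q@c
    return np.linalg.solve(A,b)
E
python3 - <<'E'
from h import *
w1=load('w1');w3=load('w3')
a=cv2.resize(w3['pixels'][105:300,260:400,::-1],None,fx=3,fy=3,interpolation=cv2.INTER_CUBIC);cv2.imwrite('pics/w3z.png',a)
p=w3['pixels'].max(2)
print('row200',p[200,310:336].tolist()); print('col322', p[150:162,322].tolist(),p[274:290,322].tolist())
print(w3['depth'][175:280:15,322])
hs=cv2.cvtColor(w1['pixels'],cv2.COLOR_RGB2HSV);
def gs(im,box):
    x0,x1,y0,y1=box; h=cv2.cvtColor(im['pixels'],cv2.COLOR_RGB2HSV)[y0:y1,x0:x1]; m=(h[...,0]>45)&(h[...,0]<80)&(h[...,1]>120)
    n,l,st,ce=cv2.connectedComponentsWithStats(m.astype(np.uint8)); k=1+np.argmax(st[1:,4]); return ce[k]+[x0,y0],st[k]
g1=gs(w1,(315,342,103,120));g3=gs(w3,(308,336,160,178));print(g1,g3)
print('sleeve',tri([w1,w3],[g1[0],g3[0]]))
for a,b in [((330,105.4),(322.3,156)),((328.2,196.2),(322.,282.5))]: print(tri([w1,w3],[a,b]))
E
```

```text
row200 [123, 120, 103, 67, 48, 49, 51, 52, 53, 52, 53, 53, 54, 55, 55, 55, 57, 57, 56, 56, 58, 69, 88, 100, 103, 102]
col322 [110, 112, 98, 95, 91, 74, 61, 58, 59, 60, 60, 77] [67, 67, 67, 67, 68, 67, 67, 76, 114, 159, 176, 179, 184, 201, 215, 218]
[249.7864  252.51663 255.09355 259.63788 260.94153 264.51102 267.14914]
(array([329.875     , 111.99342105]), array([  6,   5,  19,   9, 152], dtype=int32)) (array([321.8156682 , 168.02764977]), array([  4,   3,  21,  11, 217], dtype=int32))
sleeve [530.33780761 260.96823082 151.04936646]
[527.71394378 267.99110623 150.8048019 ]
[563.86834337 179.16573791 152.02543062]
```

View pics/w3z.png

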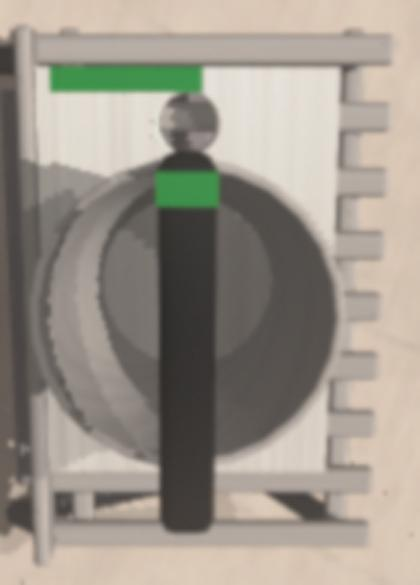

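>>> servo_tool:
  moves: "0.004 0.017 -0.014 0 0 0;0.004 0.017 -0.014 0 0 0;0.016 0.022 -0.035 0 0 0;0.028 0.027 -0.057 0 0 0;0.04 0.032 -0.078 0 0 0;0.048 0.035 -0.09 0 0 0;0.053 0.037 -0.099 0 0 0;0.053 0.037 -0.099 0 0 0"

```text
t: 5.48
ee_pos: [548.6, 223.3, 156.9]
orientation: [-0.896, 0.601, -1.07]
ft_force: [-0.7, -0.6, 0.2]
width: 88.0
```

Run:
```python
from h import *
from workcell import ctrl
im=grab(ctrl,'wrist','w4'); o=im['obs']; print(o['t'],o['ee_pos'],o['ft_force'],o['qpos']); print(R.from_rotvec(o['orientation']).as_matrix().round(3))
```

```text
5.475 [548.57236765 223.29301315 156.92839911] [-0.68559274 -0.55086212  0.21386745] [ 0.35741127  0.37479241  2.11074589  0.17023743  0.10915196 -0.19778681]
[[ 0.381  0.482  0.789]
 [-0.924  0.2    0.325]
 [-0.001 -0.853  0.522]]
```

View pics/w4.png

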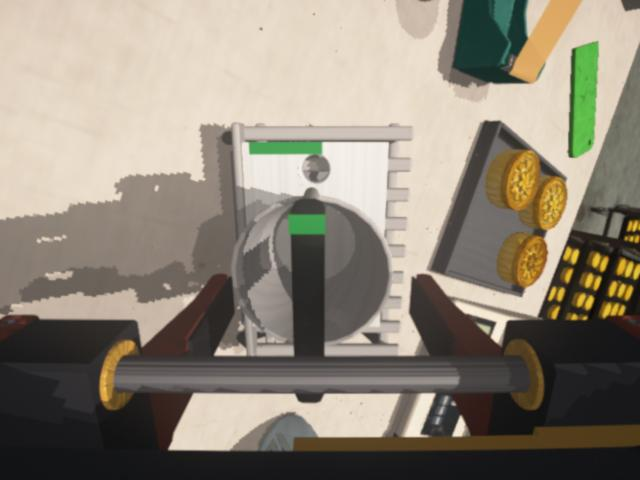

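The wrist picture shows the bar centred between the open fingers, at (308,290). But q5 is at its lower limit, so I'll ease the tilt by 5° before gripping.

>>> servo_tool:
  moves: "0 0 0 -1 2.5 0;0 0 0 -1.9 4.6 0;0 0 0 -1.9 4.6 0"

```text
t: 5.9
ee_pos: [548.6, 223.7, 157.8]
orientation: [-0.97, 0.65, -1.05]
ft_force: [0.4, -0.3, 0.4]
width: 87.7
```

Run:
```python
from h import *
from workcell import ctrl
o=ctrl.get_obs(); print(o['t'],o['ee_pos'],o['ft_force'],o['qpos']); print(R.from_rotvec(o['orientation']).as_matrix().round(3))
```

```text
5.9 [548.62433388 223.68192581 157.77212509] [ 0.39831935 -0.30112721  0.37473897] [ 0.35965752  0.37432586  2.05940394  0.06223121  0.24474375 -0.08893396]
[[ 0.382  0.413  0.827]
 [-0.924  0.171  0.341]
 [-0.001 -0.894  0.447]]
```

>>> servo_tool:
  moves: "-0.003 0 -0.006 0.9 -2.2 0;-0.003 0 -0.006 0.9 -2.2 0"

```text
t: 6.15
ee_pos: [543.4, 222.9, 149.8]
orientation: [-0.938, 0.628, -1.059]
ft_force: [0.1, -0.1, -0.3]
width: 87.7
```

>>> servo_tool:
  moves: "0 0 0 0 0 0;0 0 0 0 0 0;0 0 0 0 0 0;0 0 0 0 0 0;0 0 0 0 0 0;0 0 0 0 0 0"
  hand: 255

```text
t: 6.9
ee_pos: [545.0, 223.4, 150.5]
orientation: [-0.936, 0.627, -1.059]
ft_force: [-0.1, 0.1, 0.2]
width: 31.3
```

Run:
```python
from h import *
from workcell import ctrl
im=grab(ctrl,'wrist','w5'); o=im['obs']; print(o['t'],o['ee_pos'],o['ft_force'],o['moment'],o['qpos'],o['width']); print(R.from_rotvec(o['orientation']).as_matrix().round(3))
```

```text
6.9 [544.97713154 223.38577148 150.54769801] [-0.06281759  0.07883277  0.19519355] [-0.14509191  0.26861944 -0.02666936] [ 0.36125951  0.38329095  2.09342559  0.09437185  0.16294873 -0.11954112] 31.30202438144207
[[ 0.382  0.445  0.81 ]
 [-0.924  0.185  0.334]
 [-0.001 -0.876  0.482]]
```

View pics/w5.png

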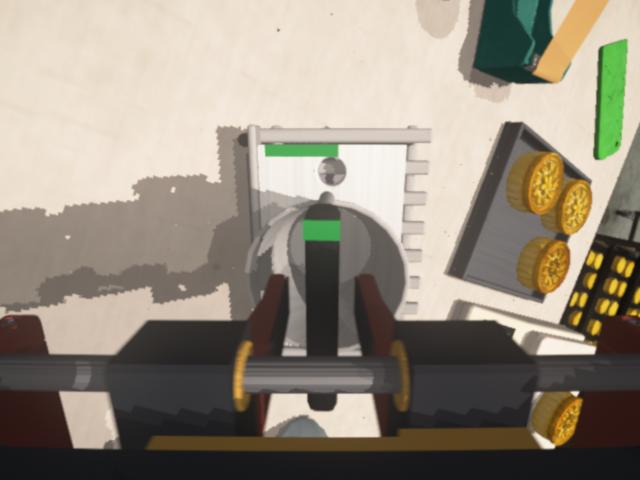

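The fingers are still closing, with the bar centred between them at (321,290). I'll hold a little longer.

>>> servo_tool:
  moves: "0 0 0 0 0 0;0 0 0 0 0 0;0 0 0 0 0 0;0 0 0 0 0 0;0 0 0 0 0 0"

```text
t: 7.58
ee_pos: [545.2, 223.5, 150.7]
orientation: [-0.936, 0.627, -1.06]
ft_force: [1.2, 0.2, -0.9]
width: 14.4
```

Run:
```python
from h import *
from workcell import ctrl
im=grab(ctrl,'wrist','w6'); o=im['obs']; print(o['t'],o['ee_pos'],o['ft_force'],o['moment'],o['qpos'],o['width']); print(R.from_rotvec(o['orientation']).as_matrix().round(3))
```

```text
7.575 [545.21122937 223.4923029  150.70436231] [ 1.15646065  0.15416549 -0.88476302] [ 0.04174053 -0.13903985  0.02326254] [ 0.36129465  0.3832615   2.09317192  0.09446969  0.16263899 -0.11950148] 14.402749147773347
[[ 0.382  0.446  0.81 ]
 [-0.924  0.185  0.334]
 [-0.001 -0.876  0.482]]
```

View pics/w6.png

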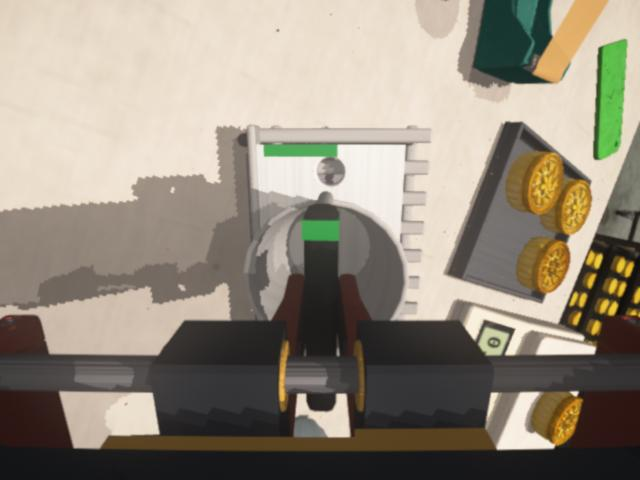

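Gripped at 14.4 mm opening; the bar is centred between the pads at (320,300). Lifting straight up.

>>> servo_tool:
  moves: "0 0 0.01 0 0 0;0 0 0.025 0 0 0;0 0 0.045 0 0 0;0 0 0.07 0 0 0;0 0 0.1 0 0 0;0 0 0.13 -2 5 0;0 0 0.16 -4 10 0;0 0 0.19 -6 15 0"

```text
t: 8.62
ee_pos: [543.7, 222.8, 342.5]
orientation: [-1.181, 0.795, -0.984]
ft_force: [0.0, 0.9, -5.6]
width: 13.9
```

>>> servo_tool:
  moves: "0 0 0.03 -2 4.5 0;0 0 0.06 -4 9 0;0 0 0.08 -5 11.6 0;0 0 0.08 -5 11.6 0;0 0 0.08 -5 11.6 0"

```text
t: 9.25
ee_pos: [544.0, 223.0, 419.6]
orientation: [-1.369, 0.917, -0.917]
ft_force: [0.0, -1.0, -5.1]
width: 13.7
```

Run:
```python
from h import *
from workcell import ctrl
im=grab(ctrl,'wrist','w7'); o=im['obs']; print(o['t'],o['ee_pos'],o['ft_force'],o['moment'],o['qpos'],o['width']); print(R.from_rotvec(o['orientation']).as_matrix().round(3))
grab(ctrl,'scene','s7')
```

```text
9.25 [544.0218105  222.98569371 419.61295155] [ 0.0250174  -0.97067581 -5.10653203] [-0.05364276  0.06979433 -0.00483629] [ 3.68719933e-01  2.16656180e-01  1.51052974e+00  7.46901029e-05
  1.41485971e+00 -2.17584256e-02] 13.6976662425951
[[ 0.381 -0.     0.925]
 [-0.925 -0.     0.381]
 [-0.    -1.    -0.   ]]
```

View pics/w7.png

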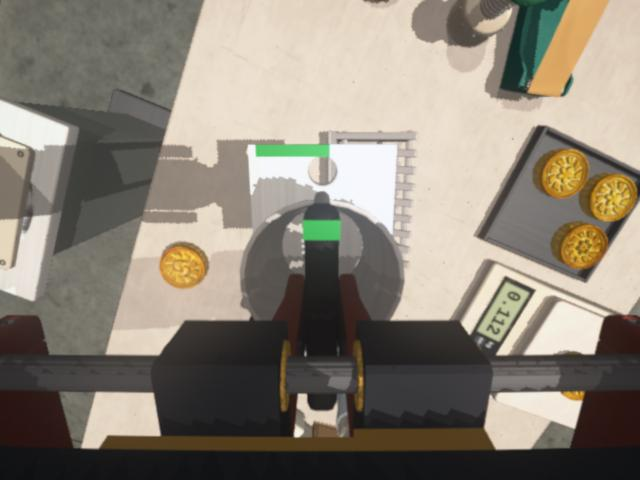

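View pics/s7.png

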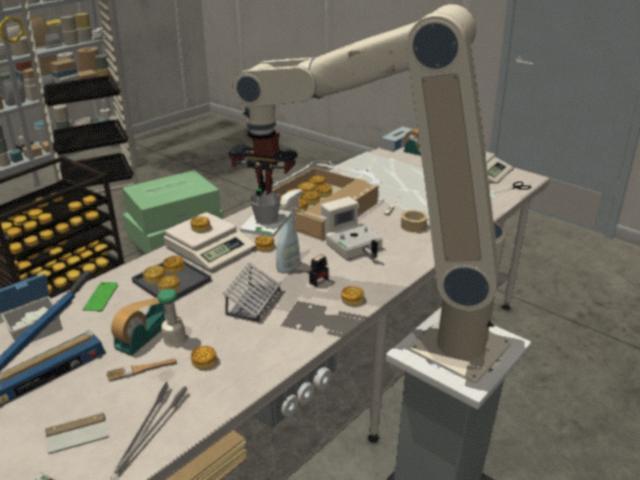

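The wrist picture shows the hopper hanging straight: the large hole at (323,170), the flange's far edge from (248,146) to (396,146), and the sleeve at (321,230). The scene view shows it clear above the rack.

Run:
```python
from h import *
im=load('w7'); T=im['T_tool_cam']
def tool(uv,y):
    f,cx,cy,k=intr(im); K=np.array([[f,0,cx],[0,f,cy],[0,0,1]])
    p=cv2.undistortPoints(np.array(uv,float).reshape(-1,1,2),K,np.array([k,0,0,0,0.])).reshape(-1,2)
    d=np.c_[p[:,0],-p[:,1],-np.ones(len(p))]@T[:3,:3].T; c=T[:3,3]; return c+d*((y-c[1])/d[:,1])[:,None], c,d
z=cv2.resize(im['pixels'][130:330,230:420,::-1],None,fx=3,fy=3,interpolation=cv2.INTER_CUBIC);cv2.imwrite('pics/w7z.png',z)
uv=np.array([(u,v) for u in range(340,392,4) for v in range(152,196,4)]+[(u,v) for u in range(256,300,4) for v in range(162,172,4)]); _,c,d=tool(uv,103)
P=c+d*im['depth'][uv[:,1],uv[:,0]][:,None]; m=P.mean(0); P=P[abs(P[:,1]-np.median(P[:,1]))<12]; m=P.mean(0); _,s,V=np.linalg.svd(P-m); print('flange top plane tool',m,V[2]/V[2][1]*1.0,len(P),s)
print('hole',tool([(322.5,170.5)],103)[0]); print('corners',tool([(248,146),(396,146)],103)[0]); print('bar end, sleeve',tool([(321,204),(321.5,230)],0)[0])
```

```text
flange top plane tool [-52.71518264 103.61403055  18.59807761] [0.0115689  1.         0.00180441] 176 [338.39260954 102.94382821   8.76143731]
hole [[-53.07120235 103.           1.4875687 ]]
corners [[-69.34826891 103.         -48.40127297]
 [-69.33207319 103.          50.67677399]]
bar end, sleeve [[-49.12246308   0.           0.62362866]
 [-38.22684173   0.           0.82545493]]
```

View pics/w7z.png

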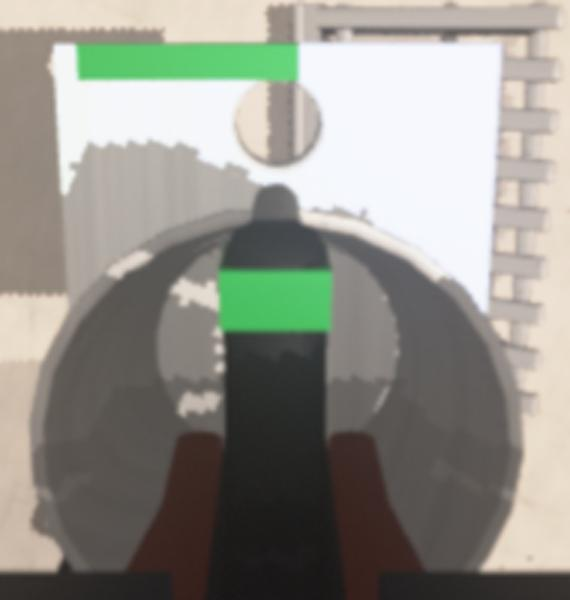

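>>> servo_tool:
  moves: "-0.01 -0.03 0 0 0 -4;-0.02 -0.08 0.005 0 0 -9;-0.025 -0.13 0.005 0 0 -15;-0.025 -0.18 0.005 0 0 -21;-0.02 -0.23 0.005 0 0 -27;-0.01 -0.28 0.005 0 0 -33;0.005 -0.33 0.005 0 0 -39.4;0.025 -0.38 0 0 0 -39.4"

```text
t: 10.35
ee_pos: [569.7, -158.2, 420.4]
orientation: [-1.052, 1.425, -1.426]
ft_force: [1.4, 1.5, -3.7]
width: 14.0
```

>>> servo_tool:
  moves: "0.012 -0.04 0 0 0 0;0.02 -0.07 -0.02 0 0 0;0.023 -0.086 -0.05 0 0 0;0.023 -0.088 -0.09 0 0 0;0.023 -0.088 -0.13 0 0 0;0.023 -0.088 -0.16 0 0 0;0.023 -0.088 -0.17 0 0 0;0.023 -0.088 -0.17 0 0 0"

```text
t: 11.35
ee_pos: [592.7, -244.5, 250.3]
orientation: [-1.054, 1.425, -1.424]
ft_force: [-0.1, -0.0, -3.8]
width: 13.9
```

Run:
```python
from h import *
from workcell import ctrl
im=grab(ctrl,'wrist','w8'); o=im['obs']; print(o['t'],o['ee_pos'],o['ft_force'],o['moment'],o['qpos'],o['width']); print(R.from_rotvec(o['orientation']).as_matrix().round(4))
grab(ctrl,'scene','s8');grab(ctrl,'top','t8')
z=cv2.resize(im['pixels'][110:260,230:420,::-1],None,fx=4,fy=4,interpolation=cv2.INTER_CUBIC);cv2.imwrite('pics/w8z.png',z[:600])
```

```text
11.35 [ 592.72470965 -244.47281314  250.25032113] [-0.09210873 -0.00890519 -3.7517779 ] [-0.08913736  0.02053708 -0.03626598] [-4.09888630e-01  4.37946950e-01  1.58474503e+00  3.17735628e-04
  1.11936012e+00 -1.13019615e-01] 13.906114646507824
[[-2.927e-01 -3.000e-04  9.562e-01]
 [-9.562e-01  4.000e-04 -2.927e-01]
 [-3.000e-04 -1.000e+00 -4.000e-04]]
```

View pics/w8z.png

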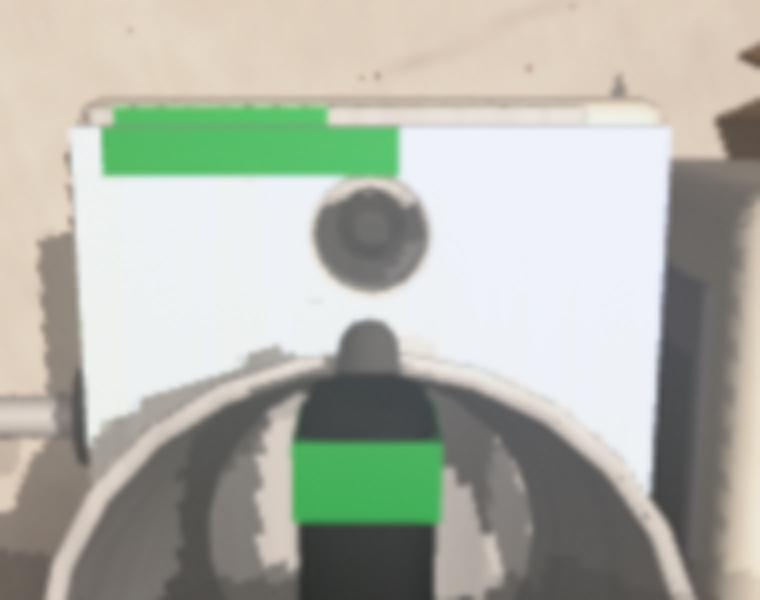

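View pics/s8.png

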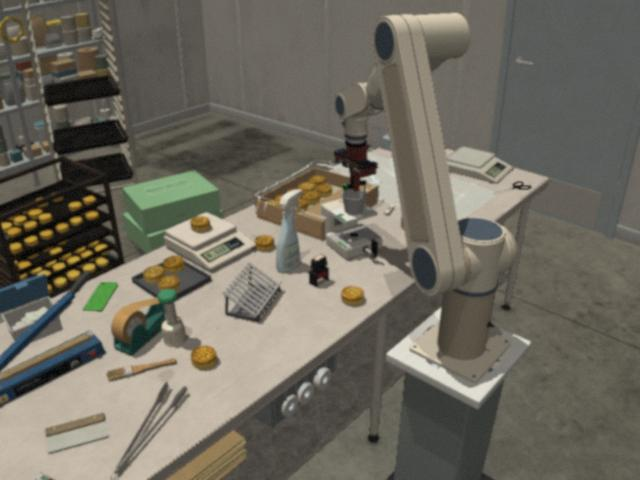

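View pics/t8.png

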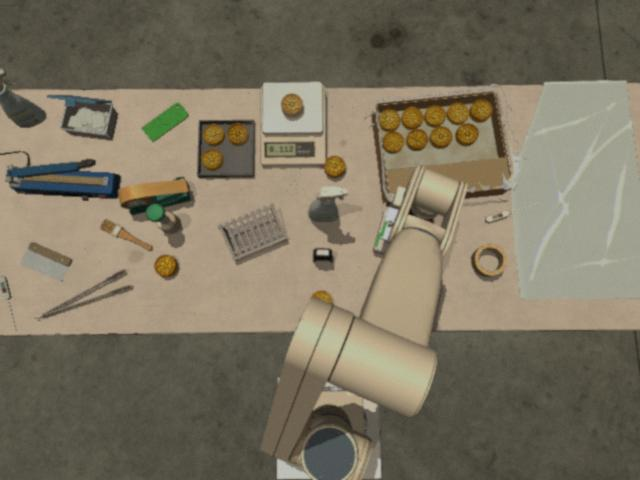

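The wrist picture shows the peg tip inside the flange's large hole, hole centre about (322.7,168.4) and peg tip about (322.4,166.7). The flange and deck edges are parallel. The scene and top views show the bystanders where they were.

Run:
```python
from h import *
im=load('w8'); o=im['obs']; z0=o['ee_pos'][2]
h=onz(im,[(371/4+230-.4,234/4+110-.4)],z0-103.3)[0]; p=onz(im,[(370/4+230-.4,227/4+110-.4)],72)[0]
print('hole',h,'peg',p,'need',p-h)
a=np.radians(-17); ex=np.array([np.cos(a),np.sin(a),0]);ey=np.array([-np.sin(a),np.cos(a),0])
print('machine axes',(p-h)@ex,(p-h)@ey)
# deck edge line and flange edge line yaw
for z,pts in ((50,[(120,99),(640,100)]),(z0-103.3,[(75,127),(665,128)])):
    e=onz(im,[(x/4+230,y/4+110) for x,y in pts],z); print(z,e,np.degrees(np.arctan2(*(e[1]-e[0])[1::-1])), (e[0]@ey))
print(p@ey, 'peg to edge (expect 28)')
```

```text
hole [ 610.018739   -192.09653327  146.95032113] peg [ 608.50707997 -196.73146052   72.        ] need [ -1.51165903  -4.63492725 -74.95032113]
machine axes -0.09048513862375865 -4.8743693005681195
50 [[ 561.42807208 -153.91319583   50.        ]
 [ 676.5881727  -189.39963099   50.        ]] -17.12661362774379 16.95776133570729
146.9503211308707 [[ 568.07460354 -161.01718927  146.95032113]
 [ 662.28908299 -190.03670729  146.95032113]] -17.119642373769697 12.107436357155294
-10.22497903441756 peg to edge (expect 28)
```

```bash
cat > pl.py <<'E'
from h import *
def plane(im,uv):
    T=im['T_tool_cam'];f,cx,cy,k=intr(im); K=np.array([[f,0,cx],[0,f,cy],[0,0,1]])
    p=cv2.undistortPoints(uv.astype(float).reshape(-1,1,2),K,np.array([k,0,0,0,0.])).reshape(-1,2)
    d=np.c_[p[:,0],-p[:,1],-np.ones(len(p))]@T[:3,:3].T; P=T[:3,3]+d*im['depth'][uv[:,1],uv[:,0]][:,None]
    for _ in range(3):
        A=np.c_[P[:,0]+52,P[:,2],np.ones(len(P))]; s=np.linalg.lstsq(A,P[:,1],rcond=None)[0]; r=P[:,1]-A@s; P=P[abs(r)<2.5*r.std()+1e-6]
    return s,r.std(),len(P)
E
python3 - <<'E'
from pl import *
uv=np.array([(u,v) for u in range(342,388,2) for v in range(150,190,2)]+[(u,v) for u in range(258,300,2) for v in range(158,176,2)])
for n in('w7','w8'): print(n,plane(load(n),uv))
E
```

```text
w7 (array([-8.78755360e-03, -3.27391124e-03,  1.03692279e+02]), np.float64(0.6471588953616333), 642)
w8 (array([ 2.39834157e-02, -4.96997862e-03,  1.02978108e+02]), np.float64(0.6412570394558792), 634)
```

The depth plane shows the hopper turned about 1.4° in the pads since the lift (the +y end is high). I'll level it with the tool, correct the remaining y shift, and lower to just above the pegs.

>>> servo_tool:
  moves: "0 0 0 -0.7 0.2 0;-0.0006 -0.002 -0.01 -1.3 0.4 0;-0.0006 -0.002 -0.02 -1.3 0.4 0;-0.0006 -0.002 -0.03 -1.3 0.4 0;-0.0006 -0.002 -0.04 -1.3 0.4 0;-0.0006 -0.002 -0.045 -1.3 0.4 0;-0.0006 -0.002 -0.045 -1.3 0.4 0;-0.0006 -0.002 -0.045 -1.3 0.4 0"

```text
t: 12.5
ee_pos: [592.6, -246.7, 205.9]
orientation: [-1.073, 1.416, -1.442]
ft_force: [0.1, 0.3, -4.2]
width: 13.6
```

Run:
```python
from pl import *
from workcell import ctrl
im=grab(ctrl,'wrist','w9'); o=im['obs']; print(o['t'],o['ee_pos'],o['ft_force'],o['moment'],o['width']); print(R.from_rotvec(o['orientation']).as_matrix().round(4))
z=cv2.resize(im['pixels'][110:260,230:420,::-1],None,fx=4,fy=4,interpolation=cv2.INTER_CUBIC);cv2.imwrite('pics/w9z.png',z[:600])
uv=np.array([(u,v) for u in range(342,388,2) for v in range(150,190,2)]+[(u,v) for u in range(258,300,2) for v in range(158,176,2)])
print(plane(im,uv))
```

```text
12.5 [ 592.62537208 -246.72131166  205.87965327] [ 0.08310953  0.29734079 -4.18860312] [-0.03467221  0.09872095 -0.02109047] 13.57808744196842
[[-0.2927 -0.0058  0.9562]
 [-0.9559 -0.0228 -0.2927]
 [ 0.0235 -0.9997  0.0011]]
(array([ 1.90885174e-02, -2.59044562e-03,  1.02946781e+02]), np.float64(0.659069561664877), 634)
```

View pics/w9z.png

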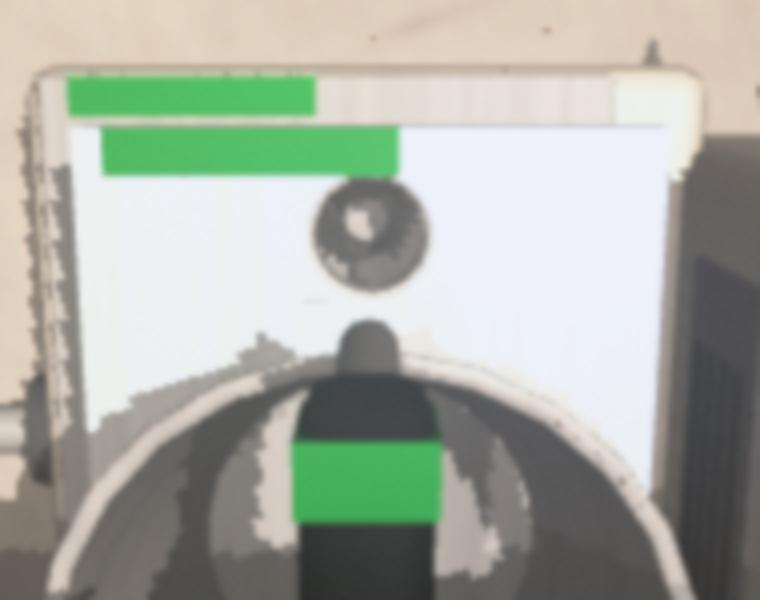

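The wrist picture shows the peg tip, a bright spot at about crop (366,222), in the upper part of the hole, whose centre is at crop (371,234). The deck edge is still parallel to the flange edge.

Run:
```python
from h import *
im=load('w9'); o=im['obs']; z0=o['ee_pos'][2]
z=cv2.resize(im['pixels'][148:190,300:345,::-1],None,fx=12,fy=12,interpolation=cv2.INTER_CUBIC);cv2.imwrite('pics/w9zz.png',z)
a=np.radians(-17.05); ex=np.array([np.cos(a),np.sin(a),0]);ey=np.array([-np.sin(a),np.cos(a),0])
zf=z0-102
f=lambda x,y,z:onz(im,[(x/4+230-.4,y/4+110-.4)],z)[0]
h=f(371,234,zf)
for q in [(366,222),(370,222)]:
    p=f(*q,72); print('peg',p,(p-h)@ex,(p-h)@ey)
print('deck far edge',f(370,67,48)@ey-28,'flange',f(370,127,zf)@ey-18,'hole',h@ey,h@ex)
print('deck left edge top', f(50,300,50)@ex+70, 'flange left/right', f(80,300,zf)@ex+50,f(660,300,zf)@ex-50,'right deck',f(690,130,50)@ex)
```

```text
peg [ 608.25249319 -197.41804157   72.        ] -0.8456891730139379 -1.2379800592593349
peg [ 608.97901999 -197.64066841   72.        ] -0.08581821445696555 -1.237800173598287
deck far edge -10.157577293442905 flange -9.711437281338714 hole -9.160032869285734 640.2492080365561
deck left edge top 643.4579871198592 flange left/right 640.573763272484 639.6216378190186 right deck 704.7764909937657
```

View pics/w9zz.png

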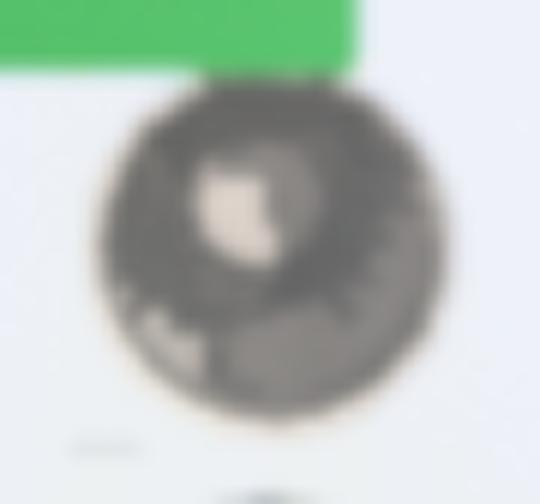

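>>> servo_tool:
  moves: "-0.001 -0.0006 -0.005 0 0 0;-0.001 -0.0006 -0.01 0 0 0;-0.001 -0.0006 -0.013 0 0 0;-0.001 -0.0006 -0.013 0 0 0;-0.001 -0.0006 -0.013 0 0 0"

```text
t: 13.18
ee_pos: [591.5, -247.2, 192.6]
orientation: [-1.073, 1.416, -1.442]
ft_force: [-0.7, -0.8, -3.2]
width: 13.9
```

Run:
```python
from pl import *
from workcell import ctrl
im=grab(ctrl,'wrist','w10'); o=im['obs']; print(o['t'],o['ee_pos'],o['ft_force'],o['moment'],o['width'])
z=cv2.resize(im['pixels'][148:190,300:345,::-1],None,fx=12,fy=12,interpolation=cv2.INTER_CUBIC);cv2.imwrite('pics/w10zz.png',z)
z=cv2.resize(im['pixels'][110:260,230:420,::-1],None,fx=4,fy=4,interpolation=cv2.INTER_CUBIC);cv2.imwrite('pics/w10z.png',z[:600])
uv=np.array([(u,v) for u in range(342,388,2) for v in range(150,190,2)]+[(u,v) for u in range(258,300,2) for v in range(158,176,2)])
print(plane(im,uv))
```

```text
13.175 [ 591.47357696 -247.23582958  192.61537379] [-0.7256883  -0.82728516 -3.20844526] [-0.05766319  0.03186389  0.00520632] 13.920621010835502
(array([ 1.06704015e-02, -4.24748043e-03,  1.02924298e+02]), np.float64(0.6818199382879212), 637)
```

View pics/w10zz.png

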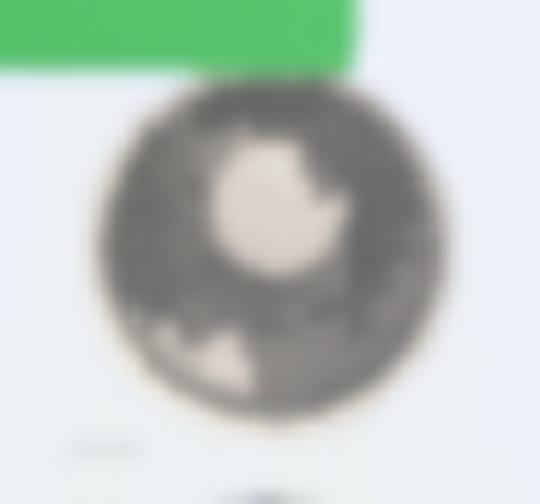

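View pics/w10z.png

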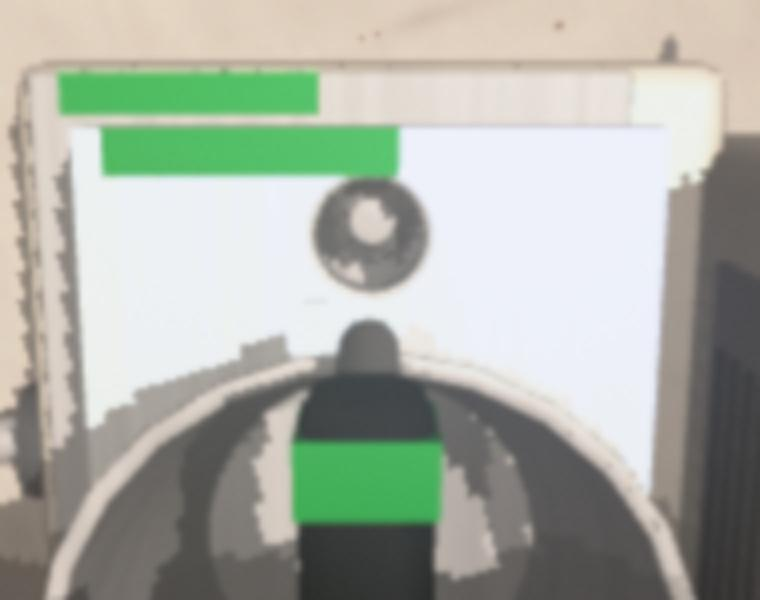

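The picture shows the peg's tip disc centred at zoom (280,205) and the hole at (273,247). I'll work out what remains.

Run:
```python
from h import *
im=load('w10'); o=im['obs']; z0=o['ee_pos'][2]
a=np.radians(-17.05); ex=np.array([np.cos(a),np.sin(a),0]);ey=np.array([-np.sin(a),np.cos(a),0])
g=lambda x,y,z:onz(im,[(x/12+300-.46,y/12+148-.46)],z)[0]
f=lambda x,y,z:onz(im,[(x/4+230-.4,y/4+110-.4)],z)[0]
for dz in (102,103):
  h=g(273,247,z0-dz+.6); p=g(280,205,72); d=p-h; print(h,p,d@ex,d@ey)
zf=z0-102.5
print('edges: need y', f(370,62.5,50)@ey-28-(f(370,127,zf)@ey-18))
print('edge deck far', [ (f(x,65,50)@ex) for x in (25,720)], 'flange',[f(x,127,zf)@ex for x in (70,667)])
```

```text
[ 608.19690639 -196.92051524   91.21537379] [ 608.76360247 -196.67948412   72.        ] 0.47111756412609385 0.3965963765580205
[ 608.16737007 -197.02610336   90.21537379] [ 608.76360247 -196.67948412   72.        ] 0.46839665397048014 0.5062040578249154
edges: need y 0.37247019509111823
edge deck far [np.float64(573.4564036898036), np.float64(705.7767541206376)] flange [np.float64(589.4631699843801), np.float64(688.167937875937)]
```

>>> servo_tool:
  moves: "0.0005 0.0003 -0.002 0 0 0;0.0005 0.0003 -0.005 0 0 0;0.0005 0.0003 -0.008 0 0 0;0.0005 0.0003 -0.011 0 0 0;0.0005 0.0003 -0.014 0 0 0;0.0005 0.0003 -0.016 0 0 0;0.0005 0.0003 -0.016 0 0 0"

```text
t: 14.1
ee_pos: [591.8, -246.8, 176.3]
orientation: [-1.074, 1.416, -1.441]
ft_force: [-0.3, 0.3, -3.9]
width: 13.2
```

Run:
```python
from pl import *
from workcell import ctrl
im=grab(ctrl,'wrist','w11'); o=im['obs']; print(o['t'],o['ee_pos'],o['ft_force'],o['moment'],o['width'])
z=cv2.resize(im['pixels'][110:260,230:420,::-1],None,fx=4,fy=4,interpolation=cv2.INTER_CUBIC);cv2.imwrite('pics/w11z.png',z[:600])
uv=np.array([(u,v) for u in range(342,388,2) for v in range(150,190,2)]+[(u,v) for u in range(258,300,2) for v in range(158,176,2)])
print(plane(im,uv))
```

```text
14.1 [ 591.77715903 -246.84464573  176.33868579] [-0.2569177   0.32936596 -3.94114225] [-0.03441837  0.06467265  0.00669424] 13.24144193158637
(array([ 1.49242030e-02, -5.31913761e-03,  1.02935043e+02]), np.float64(0.6224408182507924), 642)
```

View pics/w11z.png

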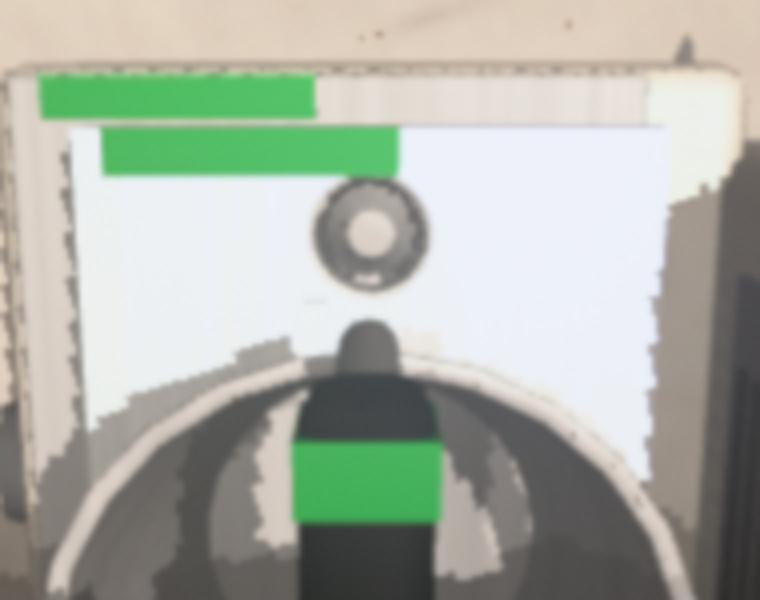

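The picture shows the peg tip disc at crop (371,233), exactly in the middle of the hole, and the force is unchanged. Lowering on.

>>> servo_tool:
  moves: "0 0 -0.002 0 0 0;0 0 -0.004 0 0 0;0 0 -0.006 0 0 0;0 0 -0.008 0 0 0;0 0 -0.0095 0 0 0;0 0 -0.01 0 0 0"

```text
t: 14.9
ee_pos: [591.8, -246.9, 166.4]
orientation: [-1.074, 1.416, -1.441]
ft_force: [-0.5, -0.2, -4.2]
width: 13.6
```

>>> servo_tool:
  moves: "0 0 -0.0007 0 0 0;0 0 -0.0014 0 0 0;0 0 -0.002 0 0 0;0 0 -0.002 0 0 0"

```text
t: 15.4
ee_pos: [592.4, -247.5, 165.5]
orientation: [-1.073, 1.414, -1.443]
ft_force: [-1.4, -3.0, 5.7]
width: 13.7
```

Run:
```python
from pl import *
from workcell import ctrl
im=grab(ctrl,'wrist','w12'); o=im['obs']; print(o['t'],o['ee_pos'],o['ft_force'],o['moment'],o['width'])
z=cv2.resize(im['pixels'][110:260,230:420,::-1],None,fx=4,fy=4,interpolation=cv2.INTER_CUBIC);cv2.imwrite('pics/w12z.png',z[:600])
uv=np.array([(u,v) for u in range(342,388,2) for v in range(150,190,2)]+[(u,v) for u in range(258,300,2) for v in range(158,176,2)])
print(plane(im,uv))
```

```text
15.4 [ 592.37410301 -247.470038    165.5201378 ] [-1.3955952  -3.04453965  5.69692906] [-0.30011134  0.51900028  0.09886478] 13.704594783551052
(array([1.88130036e-02, 2.06444048e-03, 1.02637773e+02]), np.float64(0.63192943767067), 633)
```

View pics/w12z.png

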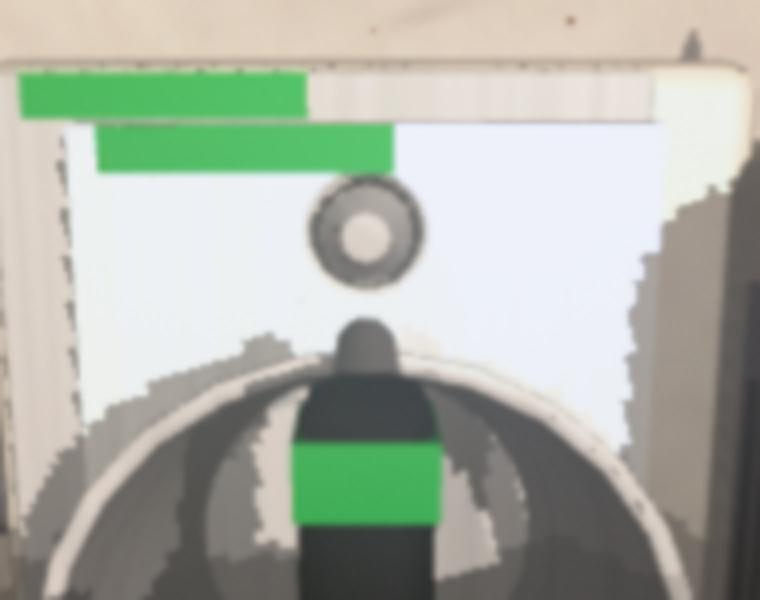

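The picture shows the peg through the large hole at crop (366,238). The contact force is about 10 N upward at TCP z 165.5, so the flange is on the deck. Letting go with a part opening.

>>> servo_tool:
  moves: "0 0 0.0005 0 0 0;0 0 0.0005 0 0 0;0 0 0.0005 0 0 0;0 0 0.0005 0 0 0;0 0 0.0005 0 0 0"
  hand: 130

```text
t: 16.08
ee_pos: [591.8, -246.8, 165.0]
orientation: [-1.074, 1.416, -1.441]
ft_force: [-0.4, -0.4, -0.2]
width: 43.1
```

>>> servo_tool:
  moves: "0 0 0 0 0 0;0 0 0.01 0 0 0;0 0 0.03 0 0 0;0 0 0.06 0 0 0;0 0 0.09 0 0 0;0 0 0.1 0 0 0;0 0 0.1 0 0 0"

```text
t: 16.95
ee_pos: [592.2, -247.0, 266.2]
orientation: [-1.072, 1.414, -1.443]
ft_force: [0.2, -0.1, 0.2]
width: 42.8
```

Run:
```python
from pl import *
from workcell import ctrl
im=grab(ctrl,'wrist','w13'); o=im['obs']; print(o['t'],o['ee_pos'],o['ft_force'],o['moment'],o['width'],o['qpos'])
```

```text
16.95 [ 592.17005201 -247.01572062  266.18113432] [ 0.1576816  -0.07320378  0.1705413 ] [-0.05557893  0.06098367  0.06230899] 42.8121508440974 [-0.403176    0.42041614  1.57338632 -0.0256293   1.14297941 -0.09557485]
```

View pics/w13.png

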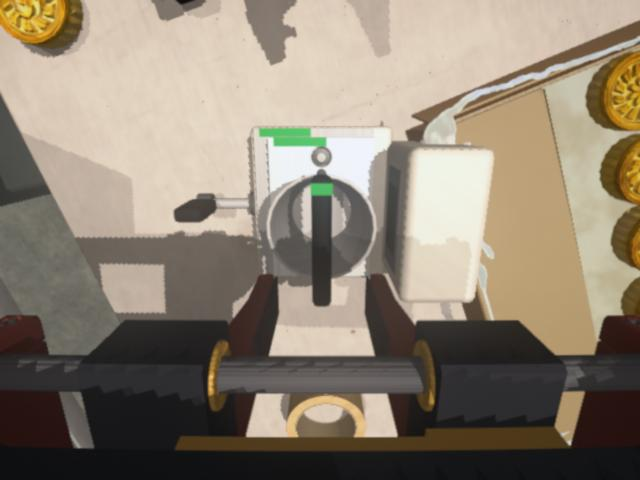

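The wrist picture shows the hopper on the machine, green over green at (295,137), with the peg in the hole at (321,156). I'll check that it sits flat at the right height and work out the move to the slide's grip.

Run:
```python
from pl import *
im=load('w13'); o=im['obs']
cv2.imwrite('pics/w13z.png',cv2.resize(im['pixels'][115:285,165:405,::-1],None,fx=3.3,fy=3.3,interpolation=cv2.INTER_CUBIC)[:,:800])
uv=np.array([(u,v) for u in range(335,366,2) for v in range(148,168,2)]+[(u,v) for u in range(272,305,2) for v in range(150,164,2)]+[(u,v) for u in range(366,374,2) for v in range(255,272,2)]+[(u,v) for u in range(270,276,1) for v in range(262,272,2)])
P=withdepth(im,uv); P0=P
for _ in range(4):
    A=np.c_[P[:,:2]-[593,-245],np.ones(len(P))]; s=np.linalg.lstsq(A,P[:,2],rcond=None)[0]; r=P[:,2]-A@s; P=P[abs(r)<2.5*r.std()]
print('flange top z at seat, slopes',s,r.std(),len(P),len(uv))
d=withdepth(im,[(u,v) for u in (258,261,264) for v in range(160,260,8)]); print('deck z',np.median(d[:,2]))
# handle bar centre
print('bar ends',onz(im,[(321,171),(321,305)],165))
a=np.radians(-17.05); ex=np.array([np.cos(a),np.sin(a),0])
seat=np.array([593,-245.7,0]); g=seat-125*ex; print('grip pred',g)
print('grip seen z86',onz(im,[(197,207)],86), withdepth(im,[(185,210),(197,207),(208,204)]))
Rt=R.from_matrix(np.c_[ex,[0,0,-1],np.cross(ex,[0,0,-1])]); print(Rt.as_matrix())
M=R.from_rotvec(o['orientation']); print('turn',np.degrees((Rt*M.inv()).as_rotvec()))
```

```text
flange top z at seat, slopes [2.67945597e-02 1.06102689e-01 5.61279270e+01] 0.9457753959834789 309 345
deck z 49.90421194849114
bar ends [[ 607.68084145 -198.32432347  165.        ]
 [ 578.26544389 -294.27077989  165.        ]]
grip pred [ 473.49384382 -209.04923417    0.        ]
grip seen z86 [[ 486.22299631 -204.98319823   86.        ]] [[ 473.76826635 -204.47300267   84.44379548]
 [ 482.83682231 -205.87059257   77.61237295]
 [ 487.1812054  -208.22326898   59.38047631]]
[[ 9.56049249e-01  0.00000000e+00  2.93206127e-01]
 [-2.93206127e-01  0.00000000e+00  9.56049249e-01]
 [ 0.00000000e+00 -1.00000000e+00 -5.55111512e-17]]
turn [ 1.25994771  0.84442932 89.96355201]
```

View pics/w13z.png

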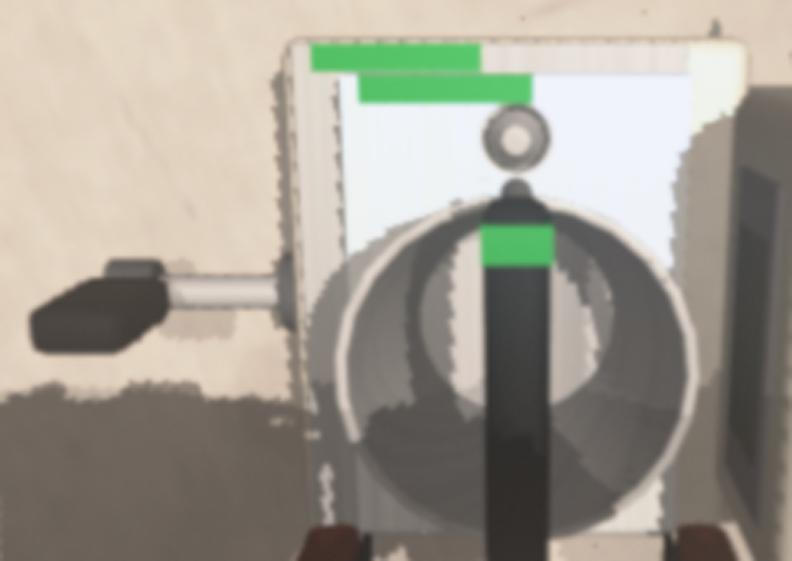

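Run:
```python
from pl import *
im=load('w13')
uv=np.array([(u,v) for u in range(335,364,2) for v in range(146,160,2)]+[(u,v) for u in range(274,308,2) for v in range(148,162,2)])
P=withdepth(im,uv); print('front',P.mean(0),np.median(P[:,2]),P[:,2].std())
uv=np.array([(u,v) for u in range(270,275) for v in range(150,165,2)]); print('L',np.median(withdepth(im,uv)[:,2]))
uv=np.array([(u,v) for u in range(355,366) for v in range(262,274)]); print('backR',np.median(withdepth(im,uv)[:,2]))
print(withdepth(im,[(362,v) for v in range(256,280,2)])[:,2].round(0))
uv=np.array([(u,v) for u in range(274,280) for v in range(262,274)]); print('backL',np.median(withdepth(im,uv)[:,2]), withdepth(im,[(276,v) for v in range(256,280,2)])[:,2].round(0))
hs=cv2.cvtColor(im['pixels'],cv2.COLOR_RGB2GRAY)
```

```text
front [ 606.35244718 -192.8129697    64.72627809] 61.65920130232956 32.49540594741057
L 61.70284014167578
backR 62.04373390882458
[127. 128. 130. 130.  60.  62.  62.  60.  62.  62.  50.   1.]
backL 61.792360819366564 [130.  61.  61.  62.  63.  63.  61.  61.  62.  61.  50. 248.]
```

The flange top stands at 61.7 mm in front and 62.0 mm behind, where 62 is expected, so the hopper is seated flat. Next, over to the slide's grip.

>>> servo_tool:
  moves: "-0.02 0.006 0 0.1 0.1 10;-0.04 0.013 0 0.3 0.2 20;-0.06 0.02 0 0.4 0.3 30;-0.08 0.025 0 0.5 0.4 40;-0.1 0.032 -0.01 0.7 0.5 50;-0.115 0.037 -0.03 0.8 0.6 60;-0.119 0.038 -0.055 1 0.7 70;-0.119 0.038 -0.076 1.1 0.75 80"
  hand: 80

```text
t: 18.0
ee_pos: [471.5, -208.3, 187.1]
orientation: [-1.543, 0.366, -0.364]
ft_force: [-0.5, 0.7, -0.2]
width: 60.0
```

>>> servo_tool:
  moves: "0 0 0 0.1 0.1 10;0 0 0 0.1 0.1 10;0 0 0 0.1 0.1 10"

```text
t: 18.38
ee_pos: [472.6, -208.8, 188.7]
orientation: [-1.56, 0.236, -0.235]
ft_force: [-0.5, 0.6, -0.2]
width: 60.4
```

Run:
```python
from pl import *
from workcell import ctrl
im=grab(ctrl,'wrist','w14'); o=im['obs']; print(o['t'],o['ee_pos'],o['ft_force'],o['width'],o['qpos'])
print(R.from_rotvec(o['orientation']).as_matrix().round(4)); print(proj(im,[[473.5,-209,86]]))
```

```text
18.375 [ 472.64785524 -208.77678336  188.67351141] [-0.45652176  0.58547878 -0.21749162] 60.37162817333644 [-0.43745766  0.33888641  1.90885057 -0.00346486  0.89399396 -1.70579422]
[[ 9.553e-01 -1.300e-03  2.958e-01]
 [-2.958e-01 -2.400e-03  9.552e-01]
 [-5.000e-04 -1.000e+00 -2.700e-03]]
[[321.21516809 245.71268096]]
```

View pics/w14.png

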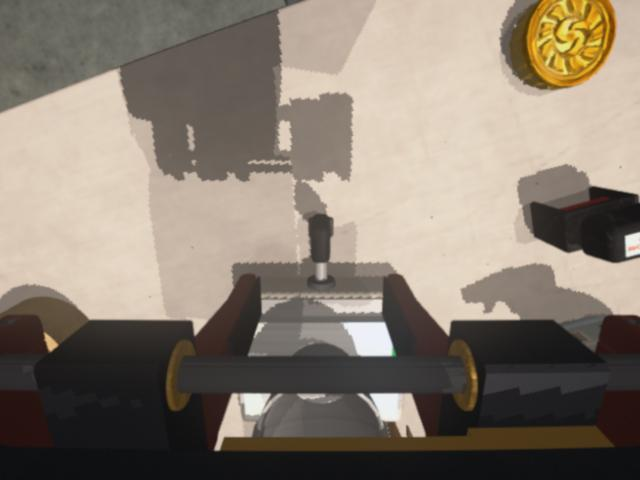

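The wrist picture shows the grip at (320,240), centred between the fingers, with the rod running into the housing at (321,280). I'll check the grip's position with depth.

Run:
```python
from pl import *
im=load('w14'); o=im['obs']
cv2.imwrite('pics/w14z.png',cv2.resize(im['pixels'][195:300,270:375,::-1],None,fx=5,fy=5,interpolation=cv2.INTER_CUBIC))
p=im['pixels'].max(2); 
for v in (222,230,238,246,254): 
    r=np.nonzero(p[v,300:345]<75)[0]+300; print(v,r.min(),r.max(), withdepth(im,[((r.min()+r.max())/2,v)])[0].round(1))
```

```text
222 310 328 [ 460.  -206.6   69.3]
230 310 329 [ 461.8 -206.7   86.6]
238 312 328 [ 467.7 -208.1   86.1]
246 312 328 [ 473.7 -210.    85.2]
254 312 328 [ 479.  -211.6   86.8]
```

View pics/w14z.png

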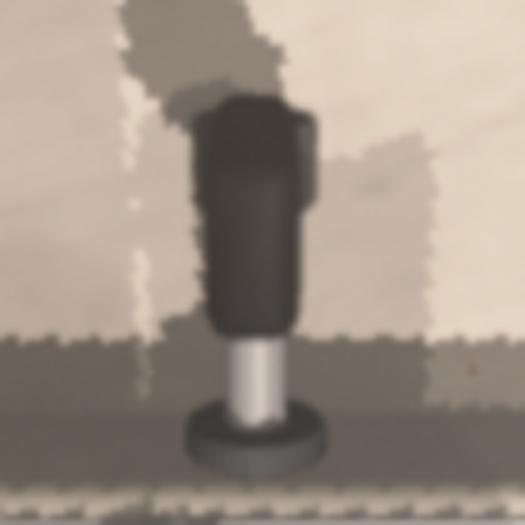

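>>> servo_tool:
  moves: "0 -0.001 -0.02 0 0 0;0 -0.001 -0.045 0 0 0;0 -0.001 -0.07 0 0 0;0 -0.001 -0.09 0 0 0;0 -0.001 -0.11 0 0 0;0 -0.001 -0.12 0 0 0;0 -0.001 -0.125 0 0 0;0 -0.001 -0.125 0 0 0"

```text
t: 19.42
ee_pos: [473.0, -210.0, 64.2]
orientation: [-1.561, 0.233, -0.233]
ft_force: [0.0, -0.9, 0.6]
width: 60.4
```

Run:
```python
from pl import *
from workcell import ctrl
im=grab(ctrl,'wrist','w15'); o=im['obs']; print(o['t'],o['ee_pos'],o['ft_force'],o['width'],o['qpos'])
```

```text
19.425 [ 473.02389547 -209.9629836    64.24422584] [ 0.02257413 -0.85383579  0.55578249] 60.39958036048972 [-0.43924051  0.5499846   1.96206889 -0.00455025  0.62872193 -1.70901613]
```

View pics/w15.png

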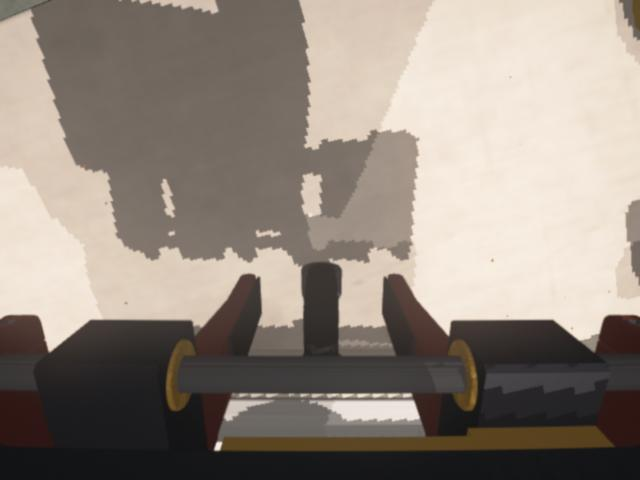

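The plate stands centred between the fingers at (321,310). Closing on it.

>>> servo_tool:
  moves: "0 0 0 0 0 0;0 0 0 0 0 0;0 0 0 0 0 0;0 0 0 0 0 0;0 0 0 0 0 0;0 0 0 0 0 0;0 0 0 0 0 0;0 0 0 0 0 0"
  hand: 255

```text
t: 20.48
ee_pos: [472.8, -210.1, 64.1]
orientation: [-1.561, 0.233, -0.233]
ft_force: [-1.4, -3.4, 0.3]
width: 14.1
```

Run:
```python
from pl import *
from workcell import ctrl
im=grab(ctrl,'wrist','w16'); o=im['obs']; print(o['t'],o['ee_pos'],o['ft_force'],o['width'])
```

```text
20.475 [ 472.82416176 -210.05214057   64.07408711] [-1.42068577 -3.40354475  0.27240131] 14.0870394957995
```

View pics/w16.png

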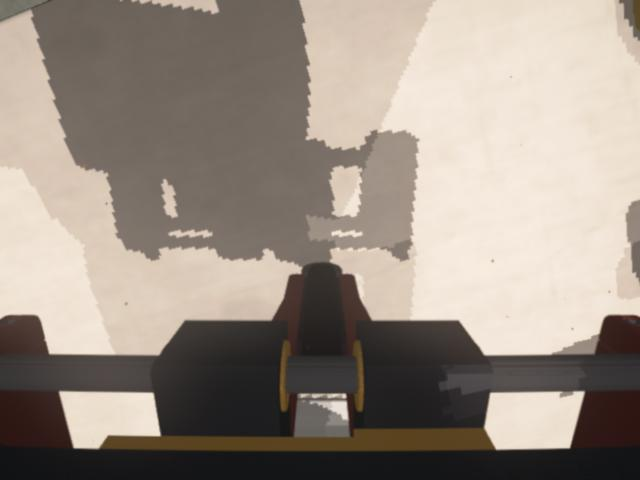

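>>> servo_tool:
  moves: "-0.005 0.0015 0 0 0 0;-0.011 0.0034 0 0 0 0;-0.017 0.0052 0 0 0 0;-0.023 0.007 0 0 0 0;-0.028 0.0086 0 0 0 0;-0.032 0.0098 0 0 0 0;-0.0335 0.0103 0 0 0 0;-0.0335 0.0103 0 0 0 0"

```text
t: 21.52
ee_pos: [440.9, -200.3, 64.1]
orientation: [-1.562, 0.23, -0.236]
ft_force: [7.5, -5.1, -8.4]
width: 13.9
```

Run:
```python
from pl import *
from workcell import ctrl
im=grab(ctrl,'wrist','w17'); o=im['obs']; print(o['t'],o['ee_pos'],o['ft_force'],o['width'])
e=np.array([.956,-.293]); d=o['ee_pos'][:2]-np.array([472.82,-210.05]); print('pull',-d@e)
s=grab(ctrl,'scene','s17'); cv2.imwrite('pics/s17z.png',cv2.resize(s['pixels'][180:300,290:430,::-1],None,fx=5,fy=5,interpolation=cv2.INTER_CUBIC))
```

```text
21.525 [ 440.94266068 -200.31439231   64.1331759 ] [ 7.54334794 -5.10541204 -8.38025487] 13.910374147020145
pull 33.3272694482938
```

View pics/w17.png

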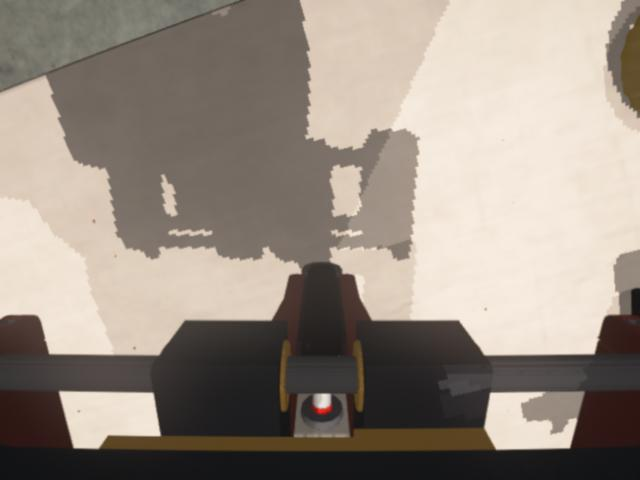

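View pics/s17z.png

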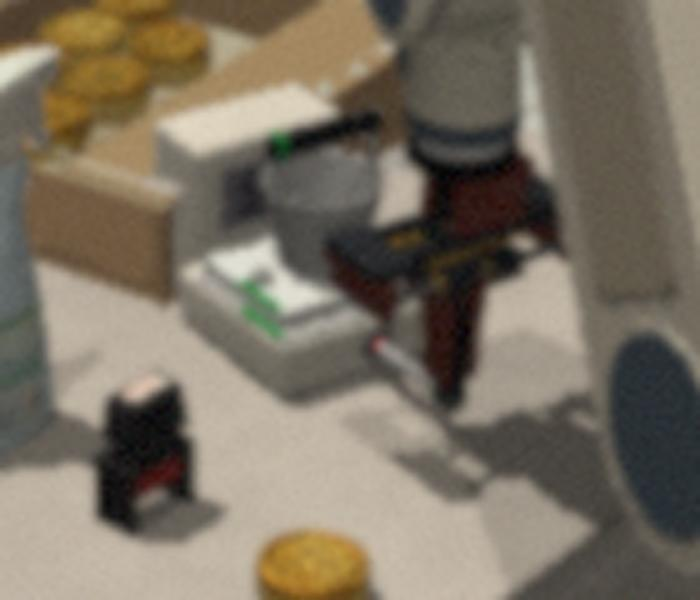

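The wrist picture shows the red band partly out at (321,406), and the scene view shows it at the housing front with the hopper still seated. The measured pull is 33.3 mm, so I'll add 1.5 mm and hold.

>>> servo_tool:
  moves: "-0.0014 0.0004 0 0 0 0;-0.0014 0.0004 0 0 0 0;-0.0014 0.0004 0 0 0 0;-0.0014 0.0004 0 0 0 0;-0.0014 0.0004 0 0 0 0;-0.0014 0.0004 0 0 0 0;-0.0014 0.0004 0 0 0 0;-0.0014 0.0004 0 0 0 0"

```text
t: 22.62
ee_pos: [439.7, -199.9, 64.1]
orientation: [-1.562, 0.23, -0.236]
ft_force: [5.9, -5.6, -8.5]
width: 13.6
```

Run:
```python
from pl import *
from workcell import ctrl
im=grab(ctrl,'wrist','w18'); o=im['obs']; print(o['t'],o['ee_pos'],o['ft_force'],o['width'])
e=np.array([.956,-.293]); d=o['ee_pos'][:2]-np.array([472.82,-210.05]); print('pull',-d@e)
cv2.imwrite('pics/w18z.png',cv2.resize(im['pixels'][370:440,285:360,::-1],None,fx=8,fy=8,interpolation=cv2.INTER_CUBIC))
# red extent along rod, rod at z=28 (top ~ 33)
p=im['pixels'].astype(int); m=(p[...,0]>140)&(p[...,1]<90)&(p[...,2]<90); v,u=np.nonzero(m[390:425,305:340]); print(v.min()+390,v.max()+390,u.mean()+305)
a=np.radians(-17.05); ex=np.array([np.cos(a),np.sin(a),0])
for z in(30,33): q=onz(im,[(321.5,v.min()+390-.5),(321.5,v.max()+390+.5)],z); print(z,(q[1]-q[0])@ex)
```

```text
22.625 [ 439.71725939 -199.9398416    64.13675175] [ 5.87877815 -5.61535673 -8.46228705] 13.57149445051891
pull 34.60849643660024
405 415 322.68224299065423
30 8.17074876230604
33 8.031838157491554
```

View pics/w18z.png

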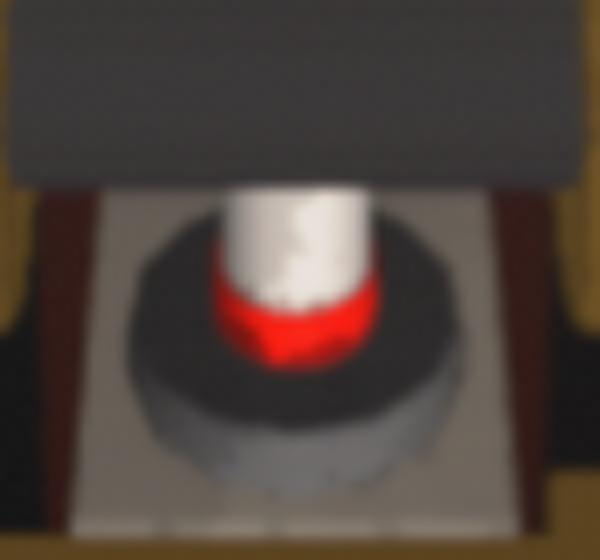

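The band shows about 5 mm at zoom (297,340): half out. It has been held over a second. I'll hold a little longer, ease it back most of the way, and release.

>>> servo_tool:
  moves: "0 0 0 0 0 0;0 0 0 0 0 0;0.006 -0.0018 0 0 0 0;0.013 -0.004 0 0 0 0;0.02 -0.0061 0 0 0 0;0.027 -0.0083 0 0 0 0;0.03 -0.0092 0 0 0 0;0.031 -0.0095 0 0 0 0"

```text
t: 23.68
ee_pos: [469.7, -209.1, 64.1]
orientation: [-1.562, 0.232, -0.234]
ft_force: [2.2, -4.2, -2.4]
width: 14.2
```

>>> servo_tool:
  moves: "0 0 0 0 0 0;0 0 0 0 0 0;0 0 0 0 0 0;0 0 0 0 0 0;0 0 0 0 0 0;0 0 0 0 0 0"
  hand: 80

```text
t: 24.42
ee_pos: [469.0, -208.7, 64.1]
orientation: [-1.561, 0.233, -0.233]
ft_force: [-1.1, 0.1, 0.9]
width: 60.3
```

Run:
```python
from pl import *
from workcell import ctrl
im=grab(ctrl,'wrist','w19'); o=im['obs']; print(o['t'],o['ee_pos'],o['ft_force'],o['width'])
```

```text
24.425 [ 468.96412454 -208.66560568   64.06253204] [-1.05590249  0.09538937  0.85218745] 60.29416287313249
```

View pics/w19.png

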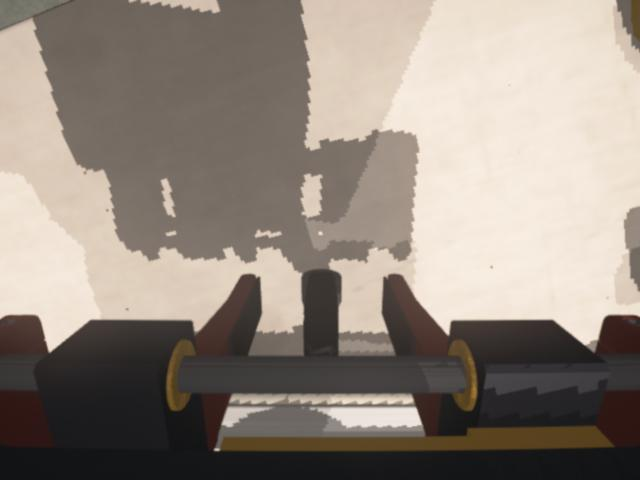

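The plate is free at (321,310), with clear gaps to both fingers. Going up to look.

>>> servo_tool:
  moves: "0 0 0.02 0 0 0;0 0 0.05 0 0 0;0 0 0.08 0 0 0;0 0 0.11 0 0 0;0 0 0.13 0 0 0;-0.01 0 0.16 0 0 0;-0.02 0 0.2 0 0 0;-0.03 0 0.22 0 0 0"

```text
t: 25.48
ee_pos: [439.2, -208.9, 286.1]
orientation: [-1.562, 0.231, -0.235]
ft_force: [0.8, 0.8, 0.9]
width: 60.2
```

>>> servo_tool:
  moves: "-0.02 -0.04 0.02 0 0 0;-0.04 -0.08 0.04 0 0 0;-0.06 -0.12 0.06 0 0 0;-0.07 -0.15 0.06 0 0 0;-0.07 -0.15 0.06 0 0 0;-0.07 -0.15 0.06 0 0 0"

```text
t: 26.22
ee_pos: [368.8, -358.0, 343.6]
orientation: [-1.56, 0.234, -0.233]
ft_force: [-0.2, 0.2, -0.6]
width: 60.2
```

Run:
```python
from pl import *
from workcell import ctrl
im=grab(ctrl,'wrist','w20'); o=im['obs']; print(o['t'],o['ee_pos'],o['ft_force'],o['width'])
t=grab(ctrl,'top','t20'); s=grab(ctrl,'scene','s20')
cv2.imwrite('pics/t20z.png',cv2.resize(t['pixels'][170:320,290:440,::-1],None,fx=4,fy=4,interpolation=cv2.INTER_CUBIC))
cv2.imwrite('pics/s20z.png',cv2.resize(s['pixels'][160:310,250:440,::-1],None,fx=4,fy=4,interpolation=cv2.INTER_CUBIC))
```

```text
26.225 [ 368.84715264 -357.96713148  343.63325023] [-0.23074381  0.17642205 -0.60390057] 60.18366136415519
```

View pics/t20z.png

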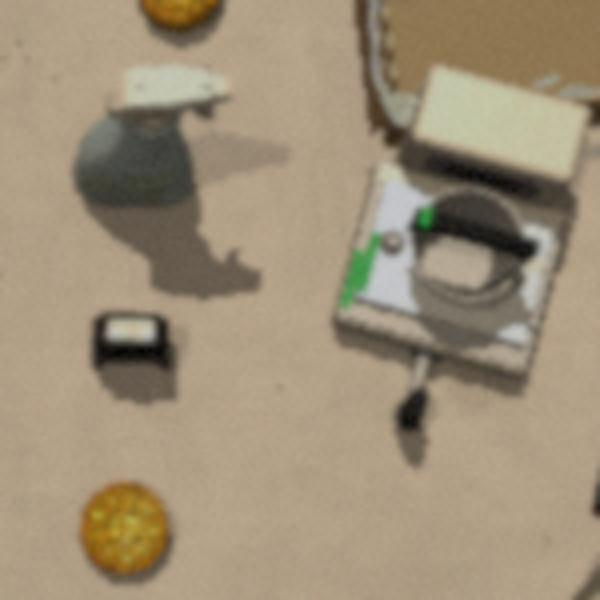

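View pics/s20z.png

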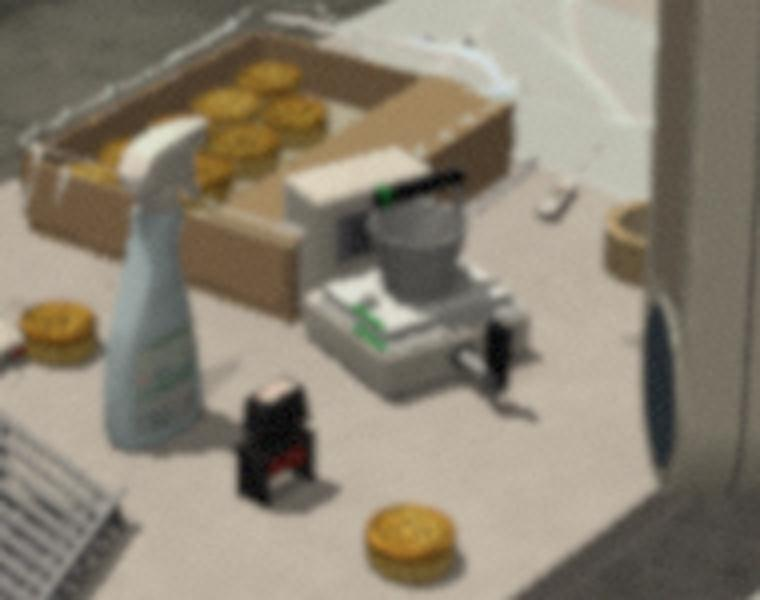

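View pics/w20.png

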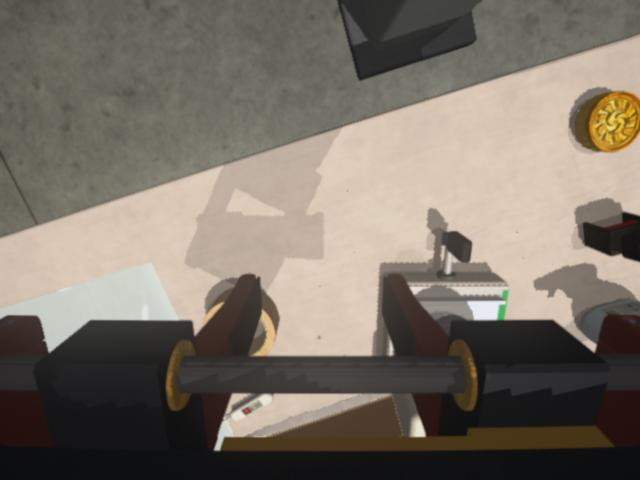

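The top view shows the hopper on the machine, green to green, with the peg through the hole at zoom (392,242) and the grip at (411,410). The spray, stamp and cake stand where they were, and the gripper is clear. One numeric check of the grip position and bystanders between first and last top pictures.

Run:
```python
from h import *
a=load('top0');b=load('t20')
def gc(im):
    p=im['pixels'].max(2)[262:285,384:402]; m=(p<60).astype(np.uint8); M=cv2.moments(m,True); return M['m10']/M['m00']+384,M['m01']/M['m00']+262,M['m00']
print('grip',gc(a),gc(b))
for n,(x,y) in dict(spray=(327,203),stamp=(322,256),cake_a=(321,302),tape=(490,260),cake_c=(335,166)).items():
    ga=cv2.cvtColor(a['pixels'],7)[y-22:y+22,x-22:x+22].astype(np.float32);gb=cv2.cvtColor(b['pixels'],7)[y-22:y+22,x-22:x+22].astype(np.float32)
    print(n,cv2.phaseCorrelate(ga,gb,cv2.createHanningWindow((44,44),cv2.CV_32F)))
B=lambda x,y:(x/4+290-.4,y/4+170-.4)
print(withdepth(b,[B(405,200),B(380,290),B(372,285),B(515,325),B(540,245)])[:,2])
```

```text
grip (392.55, 272.625, 40.0) (392.55, 272.625, 40.0)
spray ((0.6052761135271361, 0.6024859049653415), 0.8832452807014372)
stamp ((0.5259997953718205, 0.4634700101901572), 0.861734142538942)
cake_a ((0.47985352533106607, 0.4677198614231344), 0.919358563364288)
tape ((-0.02519773502312006, -0.035406282593307026), 0.5358615559707454)
cake_c ((0.44220624704575684, 0.3773224160380195), 0.9151284860681604)
[65.70315441 53.08029038 63.82411267 62.74941889 63.88415504]
```

```bash
python3 -c "
from workcell import ctrl
print(ctrl.close_job())"
```

```text
the job is handed in; nothing more can be done
None
```

I moved the hopper from the rack to the machine, lowered it gently onto both pegs, and tested the dosing slide. I handed the job in with the arm clear, at about 26 s of the 67 s allowed; no verdict was reported.

**What I did**
- I gripped the handle bar about 3° off the hopper's own lean, because joint 5 reached its lower limit (it read 0.109, with the range given as 0.11) before the full 32° tilt. I backed off at once.
- The hopper turned about 1.4° in the pads during the carry. I levelled it with the tool before lowering, and the force stayed within about 10 N as it touched down.
- I pulled the slide to a measured 34.6 mm, with about half the red band showing. I held it for over a second, eased it most of the way back and let go.

**Last checks**
- **Hopper seating:** after I let go, the flange top measured 61.7–62.0 mm in front and behind, against 62 expected. The thick peg showed in the large hole and the green marks were together. I could not see the thin peg directly.
- **After the slide test:** the final top-camera depth on the flange was noisier, mostly 63–66 mm; one sample fell to 53 mm, possibly on the deck. I did not repeat the closer wrist measurement.
- **Slide:** the grip is at exactly the same pixel position as in the first picture, so it is home.
- **Bystanders:** they shifted by under 1 pixel (about 3 mm each) between the first and last top pictures. The tape's match was weaker than the others.

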